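# Unclip the glass cutter and feel out the strip guide

## Task

The strip-cutting guide needs a check: grip the green glass cutter, pull it out of the two spring clips on the carriage and lay it down in the two notches of the wooden tool rest, without ever dropping it. Then take the orange fin and slowly stroke the empty carriage through its full travel, first to the robot's right and then to its left, pushing on through any gritty spots until the red sprung buffer at each end is pressed in about halfway, never solid, and let go of it at the left end. Leave the screwdriver, the bottle and the jar beyond the guide where they are.

Things in the scene. Friction and masses are not known exactly. Their poses are not given: they have to be found in the camera images.
- guide: strip-cutting guide fixed to the bench: black base 70 x 350 mm, 14 mm high, aluminium rail on it (top at 28 mm), a dark steel stop collar with a red sprung buffer, clamped somewhere near each end. Origin: underside centre, on the bench. y runs along the rail towards the left-hand stop, x away from the robot, z up. On it slides a grey carriage plate, 108 mm along y, x from -34 to 58 mm, top 43 mm above the bench
- clip_seat (a point): moves with the carriage, guide axes: midway between its 2 steel C-clips, on the axis of a seated cutter, 110 mm up. Clips: 14 mm wide, at y +-42 mm, free space between them. Mouths face up and to the robot: the way out leans 30 deg from vertical to -x. Lips end 15 mm out from the axis. Together they resist a pull with up to 10 to 20 N, most at 2 to 4 mm, and have snapped open by 13 mm; clear after 28 mm
- cutter: glass cutter, 80 to 170 g: green barrel 22 mm diameter, 150 mm long, brass bands, thin cutting head adding 22 mm at one end. Origin: on the axis at mid-barrel; x along the barrel to the head. Starts in the clips along the rail (x to guide +y), its middle within 8 mm of midway between them; grip it there, between the clips
- fin_top (a point): centre of the top of the orange grip fin standing on the carriage, guide axes: 16 mm thick (x), 28 mm wide along the rail (y), 69 mm tall above the plate, top 112 mm above the bench, 66 mm beyond (+x) the cutter's place
- carriage (a joint): place of the carriage along the rail, m: 0 at the start, + to the left (guide +y). Stays where it is left. Sliding takes about 2 N, and some 5 to 10 N more at two unseen gritty spots, one 15 to 38 mm each side of 0, which give way after a few mm. It meets the left buffer somewhere from 0.048 to 0.082 and the right one from -0.048 to -0.082, differently every time
- buffer_left (a joint): how far the sprung red buffer (26 x 12 mm face, 36 mm up) of the left-hand stop collar is pressed in, m: 0 free, 0.012 bottomed. It gives from about 5 N, 0.9 N more per mm, and springs back, pushing the loose carriage back with it
- buffer_right (a joint): the same for the right-hand stop
- rest: wooden tool rest fixed to the bench left or right of the guide: base 170 x 100 mm, 10 mm high, two V-notched uprights 12 mm thick, 96 mm apart along its x. Notches in line along x, 90 deg, open upwards, 45 mm wide at the mouth, tips about 63 mm above the bench. Origin: underside centre; z up
- rest_seat (a point): rest axes: midway between the notches, 50 mm above the bench: where the middle of the cutter's barrel lies when it rests in both notches, either way round
- flux: bystander: white bottle with red cap, 48 mm across, 85 mm tall, beyond the guide; origin under its middle; leave alone
- jar: bystander: amber jar with steel lid, 64 mm across, 85 mm tall, beyond the guide; origin under its middle; leave alone
- driver: bystander: screwdriver with orange handle, about 200 mm long, lying on the bench beyond the guide along y; leave alone
Not all that is in view belongs to the job. There is more than one size of the cutter; the one meant has the size given above.

How it is judged:
On the way, in this order (a step that is already met when the one before it is completed fails the run):
1. the cutter is pulled out of both clips, held by the fingers (distance between cutter and clip_seat above 0.05 m and contact force between the fingers and cutter above 0.5 N), for 0.1 s.
2. the cutter is lowered into the notches of the rest while still held (distance between cutter and rest_seat below 0.028 m and z of cutter in the frame of rest_seat below 0.012 m and contact force between the fingers and cutter above 0.5 N), for 0.05 s.
3. the carriage presses the right-hand buffer in (by over 3 mm) (value of joint buffer_right above 0.003 m and value of joint carriage below -0.045 m), for 0.1 s.
4. the carriage presses the left-hand buffer in (by over 3 mm) (value of joint buffer_left above 0.003 m and value of joint carriage above 0.045 m), for 0.1 s.
At the end, for the whole second after the job is handed in: The cutter lies at rest in both notches of the tool rest (its middle within 25 mm of the rest's middle, its axis at notch height within 5 mm and along the notches within 0.1 rad, either way round), and the carriage stands still at the left end of its travel (joint above 0.043), let go (distance between cutter and rest_seat below 0.025 m and z of cutter in the frame of rest_seat between -0.005 and 0.005 m and angle between the x axis of cutter and the x axis of rest, either way round below 0.1 rad and linear speed of cutter below 0.02 m/s and value of joint carriage above 0.043 m and velocity of joint carriage between -0.02 and 0.02 m/s); the robot touches nothing.
It fails at once if the cutter falls to the bench (height (world z) of cutter below 0.03 m).
It fails at once if the carriage is whipped along its rail (faster than 0.3 m/s) (velocity of joint carriage above 0.3 m/s or velocity of joint carriage below -0.3 m/s).
It fails at once if a loose bystander (bottle, jar or screwdriver) is shifted by over 30 mm (distance of any of flux, jar, driver from where it was at the start of the episode above 0.03 m).
It fails at once if a buffer is driven in nearly solid (over 10.5 mm of its 12 mm) (value of joint any of buffer_left, buffer_right above 0.0105 m).
It also fails if it takes over 72 s, if anything falls off the work surface, if the arm or the gripper's body presses on something with over 40 N, if the wrist force passes 120 N, or if a joint passes its speed limit or range.

## Robot

A 7-joint arm with a two-finger parallel gripper is mounted at the origin on the work surface. World frame = base frame: x ahead of the robot, y to its left, z up, the work surface at z = 0. Lengths are in m, angles in rad, forces in N, time in s.
With the tool pointing down it reaches from about 0.425 to 0.925 m from the base axis. Payload 6.8 kg.
Tool frame: the origin (TCP) lies midway between the tips of the shut fingers; the grasp point (between the pads) lies 19 mm behind it; z points along the fingers, y is the direction in which the jaws open and shut (so a half turn about z gives the same grasp; the last joint's range is limited). The gripper opens to 85 mm and grips with 20 to 120 N. Pads are 22 mm wide; open, the fingers measure 114 mm over their backs; the gripper's body (76 mm by 85 mm) begins 54 mm behind the grasp point. The pads swing forward as they close: fully open they stand 13 mm farther back than shut.
Start: joints at [-1.399, 0.477, 0.022, 1.555, -0.011, 1.109, -0.083], TCP at [0.186, 0.649, 0.194] pointing down, gripper open.
Joint ranges: [-2.96, 2.96], [-0.34, 2.1], [-1.41, 1.46], [0.24, 2.44], [-1.37, 4.51], [0.17, 1.92], [-2.96, 2.96]. Speed limits (rad/s): [2.39, 2.39, 3.14, 3.14, 3.14, 3.14, 3.14].

## Interface

Orientations are given as a unit quaternion [w, x, y, z].
In Python, from station import * gives the robot as it stands. The module is installed in compiled form; this text tells all that it offers.
- The arm moves only by the tool jog_arm, never from a script. Its arguments are lists of equal length, an entry for each row: "dp": the shift along the tool's x, y, z in units of 25 mm (1.0 is 25 mm), a list of three; "angular": the turn, a rotation vector about the tool's x, y, z in units of 5 degrees (1.0 is 5 degrees), a list of three; "claw": the finger opening in mm, from 0 to 85.4. A call has exactly 5 rows; each row is the pose to reach, as a shift and turn from the pose commanded when the call began, along the tool's axes at that moment; what a row does not reach only later rows make up. A row lasts 1/10 s, in which the tool goes at most 50 mm and 8.59 degrees, less where a joint would pass 70% of its speed; a pose out of reach is approached as far as the arm can. A call with a gripper value outside its range is refused whole. The fingers move at their own pace and stop on an object; "grip_force" is the grip in N (left out, the last holds). Time passes only in rows, so rows that repeat a pose let the fingers close, or fill a call up. It gives the time, the measured TCP pose, the force and the opening at its end, in the units of the state.
- get_obs(): the state, without advancing time (a new reading comes with each control period).
- read_camera(name): name is "scene" or "top" or "wrist"; returns a dict with "pixels" (420x560x3 uint8, blue, green, red), "camera_matrix" (3x3 intrinsics, pixels), "rvec" (rotation vector, rad) and "tvec" (3), from world to camera coordinates, as OpenCV has them. Camera axes: x right, y down, z forward; pixel columns grow to the right and rows downward; lengths in m; the calibration is good to about 2 mm. A picture is of the moment at which its call begins. There is no depth.
- hand_in(): hands the job in, once; it reports no verdict.
The state is a dict: "t": time; "q": joint angles; "joint_vel": joint speeds; "joint_torque": joint torques, N m; "eef_pos": TCP position; "tool_rot": TCP orientation; "contact_force": force on the tool from outside, world axes, zero at the start; "torque": the same for the moment, N m; "gripper_width": opening from 0.0 (shut) to 1.0 (fully open).
Only numpy, scipy, OpenCV 4.12 (cv2) and the standard library are available. Lean on these libraries where they do the work, as an engineer would, in place of code of your own. Each camera call takes 0.05 s, during which the arm holds its last target.

## Working session

There is one attempt and no reset: what is moved stays moved. The work goes in short steps, Python scripts to look and compute and a tool call to move; the robot and the scene stay as the last step left them, time stands still between calls to the robot, and variables do not carry over. Pictures are saved under pics/ and viewed, and the job is handed in when it is done.

Besides the shell and the picture viewer there is one more tool, called after "Emit:" by a JSON object that holds its "api" and its "payload", one argument or row to a line. jog_arm: Moves the arm, as the interface text tells. Its arguments: {"type":"object","properties":{"dp":{"type":"array","items":{"type":"array","items":{"type":"number"}}},"angular":{"type":"array","items":{"type":"array","items":{"type":"number"}}},"claw":{"type":"array","items":{"type":"number"}},"grip_force":{"type":"number"}},"required":["dp","angular","claw"]}

```bash
mkdir -p pics; python3 - <<'E'
from station import *
import cv2,pickle
o=get_obs(); print({k:(o[k]) for k in ['t','q','eef_pos','tool_rot','contact_force','gripper_width']})
d={}
for n in ['scene','top','wrist']:
    r=read_camera(n); d[n]=r; cv2.imwrite(f'pics/a_{n}.png',r['pixels']); print(n,r['camera_matrix'].tolist(),r['rvec'],r['tvec'])
pickle.dump(d,open('a.pkl','wb'))
E
```

```text
{'t': 0.0, 'q': array([-1.3991055 ,  0.47780166,  0.02230016,  1.55646686, -0.01151119,
        1.10929601, -0.08311313]), 'eef_pos': array([0.18621154, 0.64810959, 0.19301746]), 'tool_rot': array([-7.42074698e-05,  1.39420437e-01,  9.90232847e-01, -9.19312438e-04]), 'contact_force': array([-0.06317697,  0.17863342, -0.08518527]), 'gripper_width': 0.998183962879849}
scene [[525.8595413725865, 0.0, 284.17045867647226], [0.0, 525.8595413725865, 206.89899772497998], [0.0, 0.0, 1.0]] [ 1.83695209  2.01892331 -0.56528114] [ 0.04571185 -0.35365275  1.75934386]
top [[412.17842600041786, 0.0, 274.94374912022437], [0.0, 412.17842600041786, 209.714160578001], [0.0, 0.0, 1.0]] [ 2.14589661 -2.1621384   0.09712384] [0.0244754  0.47077253 0.86963879]
wrist [[342.3887496957651, 0.0, 276.85638022640603], [0.0, 342.3887496957651, 218.3496641421216], [0.0, 0.0, 1.0]] [-2.30434488 -1.73510593 -0.26468753] [-0.6740705  -0.0396022   0.37946457]
```

View pics/a_scene.png

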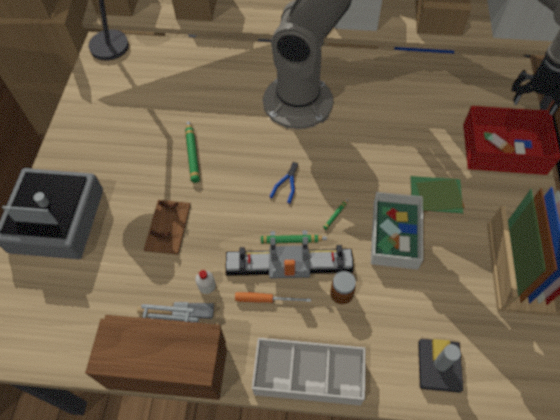

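View pics/a_top.png

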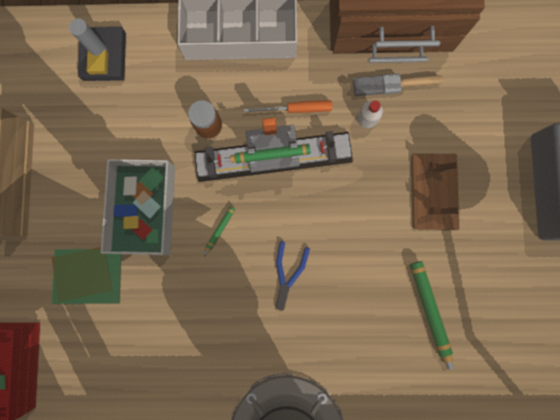

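View pics/a_wrist.png

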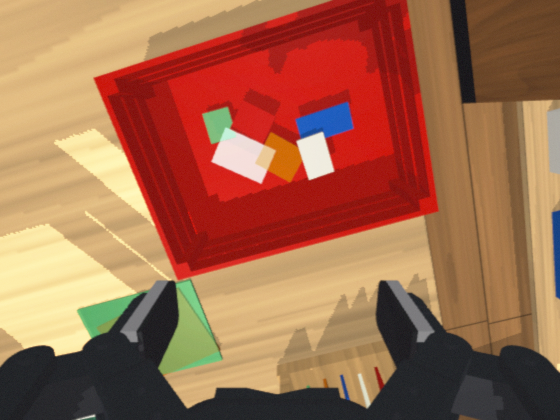

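```bash
cat > h.py <<'E'
import numpy as np, cv2, pickle
from scipy.spatial.transform import Rotation as R
def cam(r):
    M=cv2.Rodrigues(np.array(r['rvec'],float))[0]; t=np.array(r['tvec'],float).ravel(); return np.array(r['camera_matrix']),M,t
def ray(r,u,v):
    K,M,t=cam(r); d=M.T@np.linalg.solve(K,[u,v,1.]); return -M.T@t, d/np.linalg.norm(d)
def onz(r,u,v,z):
    c,d=ray(r,u,v); return c+d*(z-c[2])/d[2]
def proj(r,p):
    K,M,t=cam(r); q=(M@np.atleast_2d(p).T).T+t; q=q@K.T; return q[:,:2]/q[:,2:]
def tri(obs): # list of (r,u,v)
    A=np.zeros((3,3));b=np.zeros(3)
    L=[ray(*o) for o in obs]
    for c,d in L:
        P=np.eye(3)-np.outer(d,d);A+=P;b+=P@c
    p=np.linalg.solve(A,b)
    return p,[float(np.linalg.norm((np.eye(3)-np.outer(d,d))@(p-c))) for c,d in L]
def TR(o):
    q=o['tool_rot']; return R.from_quat([q[1],q[2],q[3],q[0]])
def blobs(img,lo,hi,mn=30):
    hsv=cv2.cvtColor(img,cv2.COLOR_BGR2HSV); m=cv2.inRange(hsv,np.array(lo),np.array(hi))
    n,l,s,c=cv2.connectedComponentsWithStats(m)
    return m,[(c[i].round(1).tolist(),s[i].tolist()) for i in range(1,n) if s[i][4]>=mn]
def crop(img,x0,y0,w,h,name,f=None):
    f=f or min(800/w,600/h); cv2.imwrite(name,cv2.resize(img[y0:y0+h,x0:x0+w],None,fx=f,fy=f,interpolation=cv2.INTER_CUBIC))
E
python3 - <<'E'
from h import *
d=pickle.load(open('a.pkl','rb'))
crop(d['top']['pixels'],180,90,190,110,'pics/b_top.png')
crop(d['scene']['pixels'],210,200,160,110,'pics/b_scene.png')
crop(d['top']['pixels'],370,130,130,110,'pics/b_rest.png',5)
for n in d:
    c,_=ray(d[n],280,210); print(n,'cam at',c)
E
```

```text
scene cam at [1.20419044 0.08107125 1.3288354 ]
top cam at [0.37128787 0.00226794 0.91686292]
wrist cam at [0.11332271 0.66961453 0.37243399]
```

View pics/b_top.png

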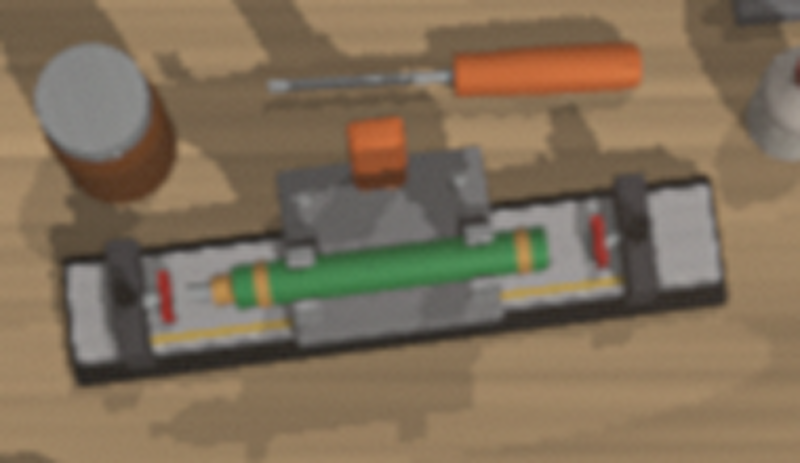

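View pics/b_scene.png

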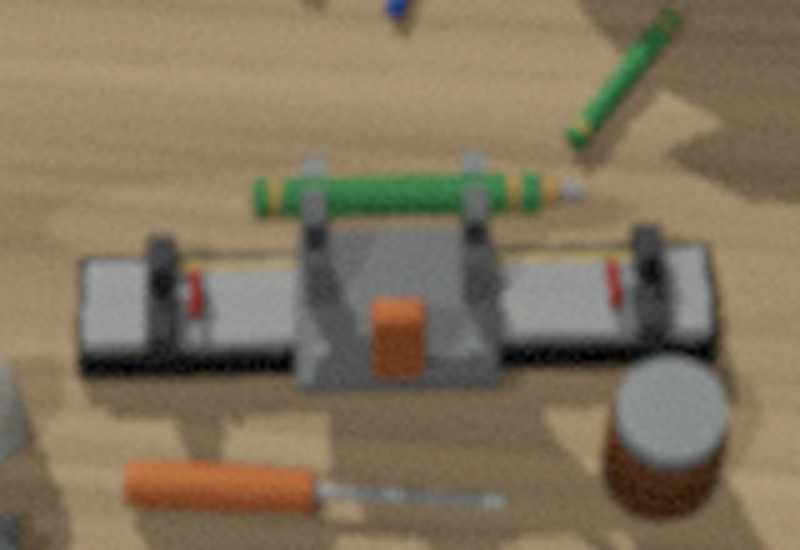

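View pics/b_rest.png

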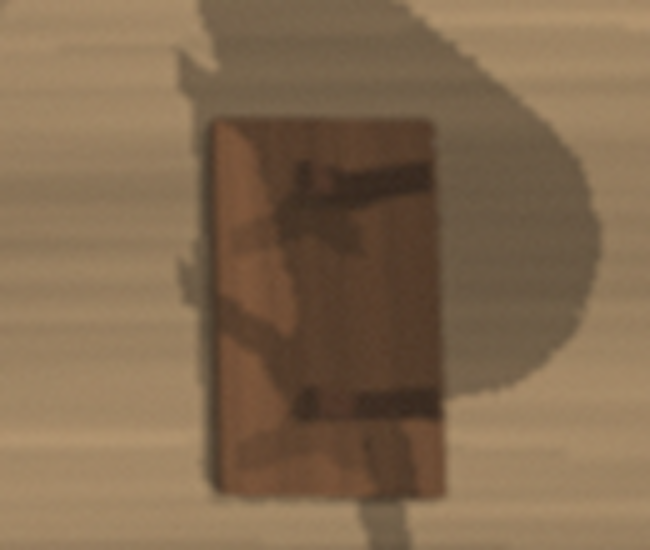

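```bash
python3 - <<'E'
from h import *
d=pickle.load(open('a.pkl','rb'))
for n in ['top','scene']:
    im=d[n]['pixels']
    m,b=blobs(im,(45,90,40),(80,255,255),15); print(n,'green',b)
    m,b=blobs(im,(3,170,120),(14,255,255),15); print(n,'orange',b)
    m,b=blobs(im,(0,150,100),(3,255,255),6); print(n,'red',b)
E
```

```text
top green [([307.5, 148.8], [306, 145, 4, 9, 28]), ([272.6, 153.5], [244, 146, 59, 16, 493]), ([237.3, 157.7], [235, 154, 6, 9, 39]), ([151.1, 178.8], [141, 169, 23, 21, 231]), ([220.6, 226.9], [209, 211, 23, 33, 205]), ([152.7, 236.6], [146, 229, 12, 14, 98]), ([416.8, 265.1], [411, 262, 12, 7, 60]), ([430.9, 308.8], [414, 272, 35, 74, 930]), ([445.2, 352.4], [439, 348, 13, 9, 71])]
top orange [([309.8, 106.3], [288, 101, 44, 11, 400]), ([269.2, 124.2], [263, 118, 13, 13, 138])]
top red [([374.5, 105.8], [370, 101, 10, 11, 75]), ([321.8, 146.8], [321, 142, 3, 11, 21]), ([218.8, 159.9], [218, 155, 3, 11, 17]), ([143.4, 229.4], [137, 221, 14, 17, 89]), ([37.1, 332.4], [36, 323, 4, 21, 51]), ([30.0, 339.9], [29, 334, 3, 13, 36])]
scene green [([188.9, 128.3], [186, 127, 7, 4, 17]), ([191.7, 152.5], [186, 133, 13, 40, 334]), ([194.8, 178.4], [191, 175, 9, 8, 54]), ([422.5, 183.1], [412, 177, 41, 18, 163]), ([458.1, 187.2], [456, 180, 5, 17, 28]), ([527.2, 198.1], [523, 195, 9, 7, 18]), ([396.1, 211.3], [378, 203, 39, 24, 350]), ([516.4, 215.3], [509, 203, 17, 24, 91]), ([335.1, 214.3], [327, 205, 17, 21, 94]), ([455.2, 209.3], [448, 207, 15, 6, 49]), ([531.2, 215.8], [528, 212, 7, 8, 18]), ([392.5, 244.4], [377, 228, 40, 29, 418]), ([512.5, 235.8], [511, 232, 5, 9, 17]), ([288.7, 238.4], [267, 235, 44, 8, 237]), ([315.9, 238.0], [315, 235, 3, 7, 19]), ([523.7, 241.5], [518, 237, 12, 11, 23]), ([539.6, 249.8], [537, 244, 5, 12, 24]), ([527.1, 262.9], [523, 260, 9, 7, 16]), ([534.6, 271.0], [532, 267, 8, 9, 19])]
scene orange [([289.4, 263.3], [285, 261, 9, 5, 33]), ([255.0, 298.1], [236, 294, 36, 8, 156])]
scene red [([485.8, 137.4], [474, 125, 34, 28, 267]), ([525.2, 140.7], [507, 131, 35, 25, 223]), ([468.6, 157.2], [467, 151, 4, 15, 24]), ([202.7, 274.1], [200, 271, 7, 7, 35])]
```

```bash
python3 - <<'E'
from h import *
d=pickle.load(open('a.pkl','rb'))
T,S=d['top'],d['scene']
s=800/190
t=lambda u,v:(T,180+(u+.5)/s-.5,90+(v+.5)/s-.5)
c=lambda u,v:(S,210+(u+.5)/5-.5,200+(v+.5)/5-.5)
q=lambda u,v:(T,370+(u+.5)/5-.5,130+(v+.5)/5-.5)
P={}
for k,a,b in [('tail',t(548,247),c(254,198)),('headend',t(233,288),c(545,192)),('fin',t(377,136),c(399,311)),('bufR',t(599,240),c(197,293)),('bufL',t(165,297),c(614,283))]:
    p,e=tri([a,b]); P[k]=p; print(k,p.round(4),np.round(e,4))
v=P['headend']-P['tail'];print('len',np.linalg.norm(v),'mid',(P['headend']+P['tail'])/2,'yaw',np.degrees(np.arctan2(-v[0],v[1])))
g=[onz(*t(*x),z) for x,z in [((65,262),.014),((78,383),.014),((726,302),.014),((708,178),.014)]]
for x in g: print(x.round(4))
print('guide c',np.mean(g,0), [np.linalg.norm(g[i]-g[(i+1)%4]).round(4) for i in range(4)])
v=(g[0]+g[1]-g[2]-g[3]); print('yaw',np.degrees(np.arctan2(-v[0],v[1])))
r=[onz(*q(*x),.01) for x in [(213,118),(433,118),(445,494),(217,494)]]
for x in r: print(x.round(4))
print('rest c',np.mean(r,0), [np.linalg.norm(r[i]-r[(i+1)%4]).round(4) for i in range(4)])
v=r[0]+r[1]-r[2]-r[3]; print(np.degrees(np.arctan2(v[1],v[0])))
# small / big cutters on bench
for n,a,b in [('small',(233,209),(208,250)),('big',(414,264),(449,366))]: print(n,np.linalg.norm(onz(T,*a,.01)-onz(T,*b,.01)))
crop(S['pixels'],130,190,70,70,'pics/c_rest.png',8)
E
```

```text
tail [ 0.584  -0.0509  0.112 ] [0.0002 0.0002]
headend [0.5661 0.0992 0.111 ] [0.0007 0.0007]
fin [0.6402 0.03   0.1096] [0.0003 0.0003]
bufR [ 0.6068 -0.0824  0.0387] [0. 0.]
bufL [0.5796 0.142  0.038 ] [0.0005 0.0005]
len 0.15112153286531244 mid [0.57509618 0.02413432 0.1115163 ] yaw 6.803950147254515
[0.6049 0.2001 0.014 ]
[0.5393 0.1922 0.014 ]
[ 0.5791 -0.1511  0.014 ]
[ 0.6466 -0.1433  0.014 ]
guide c [0.59245927 0.02446921 0.014     ] [np.float64(0.0661), np.float64(0.3455), np.float64(0.0679), np.float64(0.3459)]
yaw 6.772257733855982
[ 0.5971 -0.286   0.01  ]
[ 0.5959 -0.3833  0.01  ]
[ 0.4283 -0.3793  0.01  ]
[ 0.429  -0.2805  0.01  ]
rest c [ 0.51255618 -0.33228066  0.01      ] [np.float64(0.0973), np.float64(0.1677), np.float64(0.0988), np.float64(0.1681)]
-1.6189568007802142
small 0.1054780102085825
big 0.22273834902801667
```

View pics/c_rest.png

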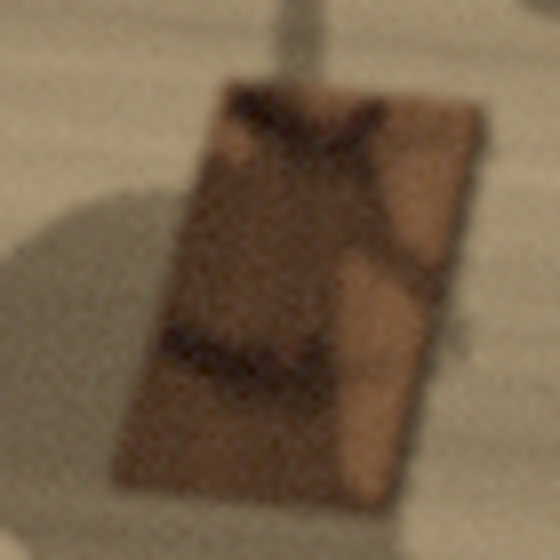

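```bash
cat >> h.py <<'E'
def goto(p,yaw,o=None,tilt=0):
    """units to reach TCP p with tool y at azimuth yaw deg (tool down)"""
    from station import get_obs
    o=o or get_obs(); Rc=TR(o)
    y=np.array([np.cos(np.radians(yaw)),np.sin(np.radians(yaw)),0]); z=np.array([0,0,-1.]); x=np.cross(y,z)
    Rt=R.from_matrix(np.c_[x,y,z])
    dp=Rc.inv().apply(np.array(p)-o['eef_pos'])/.025
    rv=np.degrees((Rc.inv()*Rt).as_rotvec())/5
    Y=Rc.apply([0,1,0])
    print('t %.2f pos %s yaw %.2f F %s w %.3f'%(o['t'],o['eef_pos'].round(4),np.degrees(np.arctan2(Y[1],Y[0])),o['contact_force'].round(1),o['gripper_width']))
    print('dp',dp.round(2),'ang',rv.round(2))
E
python3 - <<'E'
from h import *
d=pickle.load(open('a.pkl','rb'))
T=d['top']
s=800/190
print('jar',onz(T,180+95/s,90+100/s,.085),'driver',onz(T,180+640/s,90+65/s,.015),onz(T,180+270/s,90+85/s,.01),'flux',onz(T,374.5,105.8,.085))
goto((.575,.024,.26),6.8)
goto((.186,.648,.26),6.8)
E
```

```text
jar [0.66789365 0.16999689 0.085     ] driver [ 0.70814939 -0.10926526  0.015     ] [0.70169595 0.09009382 0.01      ] flux [ 0.67994883 -0.18868493  0.085     ]
t 0.15 pos [0.1863 0.6483 0.1933] yaw 73.97 F [-0.3 -1.2  0.5] w 0.999
dp [-21.84 -19.71  -2.64] ang [-1.000e-02  1.000e-02  1.343e+01]
t 0.15 pos [0.1863 0.6483 0.1933] yaw 73.97 F [-0.3 -1.2  0.5] w 0.999
dp [ 0.01 -0.02 -2.67] ang [-1.000e-02  1.000e-02  1.343e+01]
```

Emit:
{"api": "jog_arm", "payload": {
  "dp": [
    [-1,-0.5,-1.5],
    [-2.5,-2,-2.7],
    [-4.5,-3.8,-2.7],
    [-6,-5.5,-2.7],
    [-7.3,-6.6,-2.7]
  ],
  "angular": [
    [0,0,1],
    [0,0,2],
    [0,0,3],
    [0,0,4],
    [0,0,5]
  ],
  "claw": [45,45,45,45,45]
}}

```text
t: 0.65
eef_pos: [0.3034, 0.4601, 0.2614]
tool_rot: [-0.0, 0.352, 0.936, 0.0]
contact_force: [1.4, 1.6, -0.4]
gripper_width: 0.525
```

```bash
python3 - <<'E'
from h import *
goto((.575,.024,.26),6.8)
E
```

```text
t 0.65 pos [0.3034 0.4601 0.2614] yaw 48.78 F [ 1.4  1.6 -0.4] w 0.525
dp [-19.67  -5.96   0.05] ang [ 0.  -0.   8.4]
```

Emit:
{"api": "jog_arm", "payload": {
  "dp": [
    [-1.9,-0.6,0],
    [-3.8,-1.2,0],
    [-5.7,-1.8,0],
    [-7.6,-2.4,0],
    [-9.5,-3,0]
  ],
  "angular": [
    [0,0,1],
    [0,0,2],
    [0,0,3],
    [0,0,4],
    [0,0,5]
  ],
  "claw": [45,45,45,45,45]
}}

```text
t: 1.15
eef_pos: [0.4334, 0.2475, 0.2613]
tool_rot: [-0.0, 0.546, 0.838, 0.0]
contact_force: [1.0, 0.5, -0.3]
gripper_width: 0.531
```

```bash
python3 - <<'E'
from h import *
goto((.575,.024,.26),6.8)
E
```

```text
t 1.15 pos [0.4334 0.2475 0.2613] yaw 23.77 F [ 1.   0.5 -0.3] w 0.531
dp [-10.47   1.58   0.05] ang [ 0.   -0.    3.39]
```

Emit:
{"api": "jog_arm", "payload": {
  "dp": [
    [-2,0.3,0],
    [-4,0.6,0],
    [-6,0.9,0],
    [-8,1.2,0],
    [-9.9,1.5,0]
  ],
  "angular": [
    [0,0,0.8],
    [0,0,1.6],
    [0,0,2.4],
    [0,0,3.1],
    [0,0,3.4]
  ],
  "claw": [45,45,45,45,45]
}}

```text
t: 1.65
eef_pos: [0.5681, 0.0372, 0.2613]
tool_rot: [-0.0, 0.663, 0.748, 0.0]
contact_force: [-0.1, 1.3, 0.1]
gripper_width: 0.528
```

```bash
python3 - <<'E'
from h import *
from station import *
goto((.575,.024,.26),6.8)
d={'o':get_obs()}
for n in ['wrist','top','scene']:
    d[n]=read_camera(n)
    cv2.imwrite(f'pics/d_{n}.png',d[n]['pixels'])
pickle.dump(d,open('d.pkl','wb'))
E
```

```text
t 1.65 pos [0.5681 0.0372 0.2613] yaw 6.87 F [-0.1  1.3  0.1] w 0.528
dp [-0.56  0.21  0.05] ang [ 0.   -0.    0.01]
```

View pics/d_wrist.png

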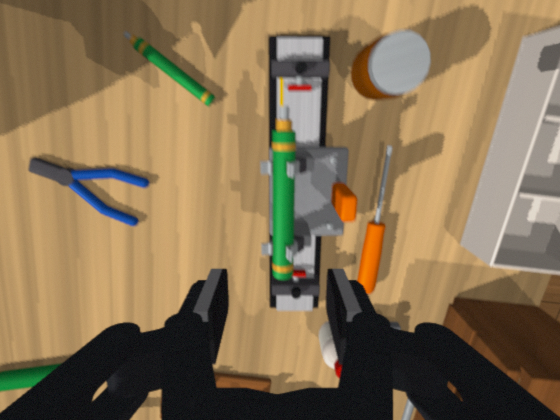

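```bash
python3 - <<'E'
from h import *
d=pickle.load(open('d.pkl','rb')); a=pickle.load(open('a.pkl','rb'))
W=d['wrist']
crop(W['pixels'],240,30,200,260,'pics/e_w.png',2.3)
m,b=blobs(W['pixels'],(45,90,40),(80,255,255),30); print(b)
m,b=blobs(W['pixels'],(3,170,120),(14,255,255),30); print(b)
E
```

```text
[([137.7, 43.3], [134, 38, 10, 13, 64]), ([173.3, 71.2], [143, 45, 63, 55, 914]), ([209.2, 99.6], [205, 94, 9, 12, 64]), ([282.2, 136.5], [271, 129, 24, 14, 267]), ([282.2, 207.2], [271, 151, 25, 115, 2168]), ([281.2, 275.8], [271, 270, 21, 11, 149]), ([24.3, 376.9], [0, 364, 61, 27, 946])]
[([345.4, 204.8], [334, 187, 23, 35, 555]), ([371.8, 255.6], [357, 222, 29, 72, 978]), ([241.1, 383.3], [217, 378, 52, 12, 326]), ([538.8, 388.2], [529, 380, 22, 21, 236]), ([557.3, 406.2], [554, 398, 6, 17, 54])]
```

View pics/e_w.png

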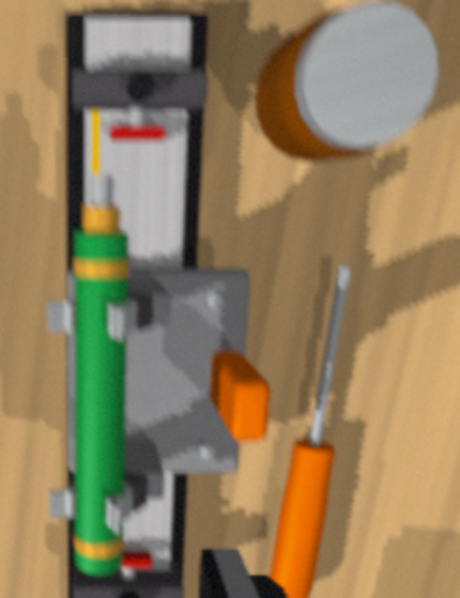

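```bash
python3 - <<'E'
from h import *
d=pickle.load(open('d.pkl','rb')); a=pickle.load(open('a.pkl','rb'))
W=d['wrist'];T=a['top'];S=a['scene'];s=800/190
t=lambda u,v:(T,180+(u+.5)/s-.5,90+(v+.5)/s-.5)
c=lambda u,v:(S,210+(u+.5)/5-.5,200+(v+.5)/5-.5)
w=lambda u,v:(W,240+(u+.5)/2.3-.5,30+(v+.5)/2.3-.5)
P={}
for k,l in [('tail',[t(548,247),c(254,198),w(97,574)]),('headend',[t(233,288),c(545,192),w(101,231)]),('fin',[t(377,136),c(399,311),w(251,404)]),('bufL',[t(165,297),c(614,283),w(138,131)]),('bufR',[t(599,240),c(197,293)])]:
    p,e=tri(l); P[k]=p; print(k,p.round(4),np.round(e,4))
for z in (.11,):
  A=onz(*w(97,574),z);B=onz(*w(101,231),z);v=B-A;print(A,B,(A+B)/2,np.linalg.norm(v),np.degrees(np.arctan2(-v[0],v[1])))
  print('clipmid',np.mean([onz(*w(*x),.12) for x in [(58,317),(120,317),(62,502),(117,507)]],0))
v=P['headend']-P['tail'];print('len',np.linalg.norm(v),'mid',(P['headend']+P['tail'])/2,'yaw',np.degrees(np.arctan2(-v[0],v[1])))
# consistency of wrist cam: fin
print(onz(*w(251,404),.112), onz(*t(377,136),.112),onz(*c(399,311),.112))
print(proj(W,[[.575,.024,.11]]))
E
```

```text
tail [ 0.5846 -0.0517  0.116 ] [0.0018 0.0019 0.0025]
headend [0.5669 0.0983 0.1122] [0.001  0.0015 0.0019]
fin [0.6409 0.0306 0.1098] [0.0011 0.0007 0.0017]
bufL [0.5804 0.1416 0.0389] [0.0013 0.0002 0.0014]
bufR [ 0.6068 -0.0824  0.0387] [0. 0.]
[ 0.58562753 -0.0575742   0.11      ] [0.56806852 0.09659692 0.11      ] [0.57684802 0.01951136 0.11      ] 0.15516781463197576 6.497589139622004
clipmid [0.57230629 0.02182664 0.12      ]
len 0.15106881398228228 mid [0.57577342 0.02330803 0.11414623] yaw 6.743361712788141
[0.641485   0.03246112 0.112     ] [0.6393819  0.02966408 0.112     ] [0.64124221 0.03034642 0.112     ]
[[281.42670666 205.28747227]]
```

```bash
python3 - <<'E'
from h import *
goto((.5758,.0235,.16),6.7)
E
```

```text
t 1.80 pos [0.5684 0.0346 0.2611] yaw 6.56 F [-1.1  0.2 -0.1] w 0.523
dp [-0.47  0.25  4.04] ang [-0.    0.02 -0.03]
```

Emit:
{"api": "jog_arm", "payload": {
  "dp": [
    [-0.3,0.15,0.5],
    [-0.47,0.25,1.5],
    [-0.47,0.25,2.8],
    [-0.47,0.25,4],
    [-0.47,0.25,4]
  ],
  "angular": [
    [0,0,0],
    [0,0,0],
    [0,0,0],
    [0,0,0],
    [0,0,0]
  ],
  "claw": [45,45,45,45,45]
}}

```text
t: 2.3
eef_pos: [0.5711, 0.0294, 0.1566]
tool_rot: [-0.003, 0.662, 0.75, -0.003]
contact_force: [-0.9, 0.4, 0.2]
gripper_width: 0.525
```

```bash
python3 - <<'E'
from h import *
from station import *
goto((.5758,.0235,.0915),6.7)
d={'o':get_obs()}
for n in ['wrist','scene']:
    d[n]=read_camera(n)
cv2.imwrite('pics/f_w.png',d['wrist']['pixels'])
crop(d['scene']['pixels'],210,200,160,110,'pics/f_s.png')
pickle.dump(d,open('f.pkl','wb'))
E
```

```text
t 2.30 pos [0.5711 0.0294 0.1566] yaw 7.13 F [-0.9  0.4  0.2] w 0.525
dp [-0.26  0.18  2.6 ] ang [-0.1   0.    0.09]
```

View pics/f_w.png

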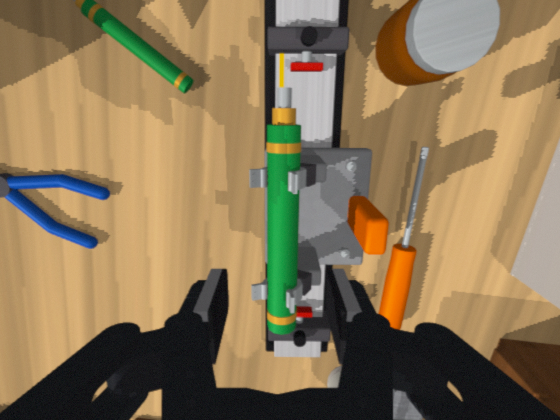

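View pics/f_s.png

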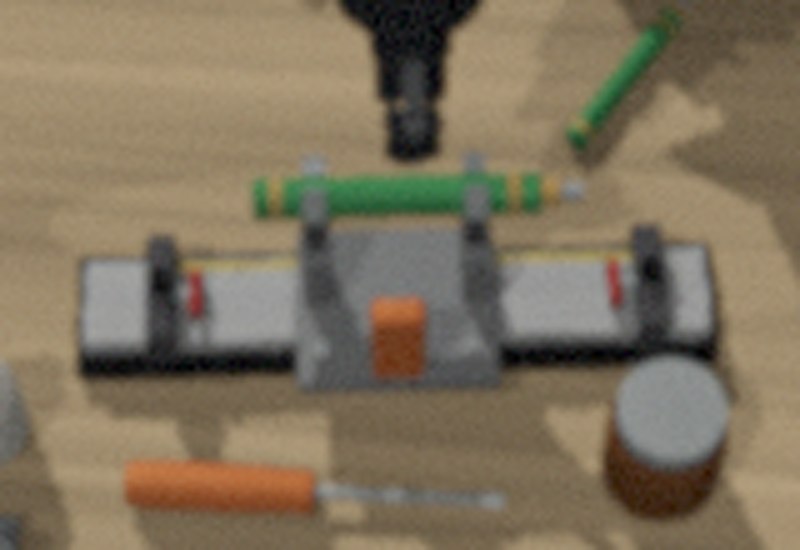

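```bash
python3 - <<'E'
from h import *
from station import *
goto((.5758,.0235,.0915),6.7)
for i in range(3): print(get_obs()['eef_pos'],get_obs()['t'])
E
```

```text
t 2.40 pos [0.5745 0.0289 0.161 ] yaw 7.07 F [0.8 0.1 1. ] w 0.523
dp [-0.22  0.03  2.78] ang [-0.02 -0.    0.07]
[0.57454107 0.02886919 0.16096466] 2.4
[0.57454107 0.02886919 0.16096466] 2.4
[0.57454107 0.02886919 0.16096466] 2.4
```

Emit:
{"api": "jog_arm", "payload": {
  "dp": [
    [-0.1,0.03,0.7],
    [-0.2,0.05,1.4],
    [-0.2,0.05,2.1],
    [-0.2,0.05,2.75],
    [-0.2,0.05,2.75]
  ],
  "angular": [
    [0,0,0],
    [0,0,0],
    [0,0,0],
    [0,0,0],
    [0,0,0]
  ],
  "claw": [45,45,45,45,45]
}}

```text
t: 2.9
eef_pos: [0.5767, 0.0238, 0.0924]
tool_rot: [-0.0, 0.662, 0.749, -0.0]
contact_force: [-0.9, 0.1, 0.3]
gripper_width: 0.528
```

```bash
python3 - <<'E'
from h import *
from station import *
goto((.5758,.0235,.0915),6.7)
d={'o':get_obs()}
for n in ['wrist','scene']:
    d[n]=read_camera(n)
cv2.imwrite('pics/g_w.png',d['wrist']['pixels'])
crop(d['scene']['pixels'],210,200,160,110,'pics/g_s.png')
goto((.5758,.0235,.0915),6.7)
E
```

```text
t 2.90 pos [0.5767 0.0238 0.0924] yaw 7.03 F [-0.9  0.1  0.3] w 0.528
dp [-0.01 -0.04  0.04] ang [-0.01 -0.    0.07]
t 3.00 pos [0.578  0.0236 0.094 ] yaw 7.00 F [0.3 0.4 0.6] w 0.523
dp [ 0.01 -0.09  0.1 ] ang [ 0.02 -0.    0.06]
```

View pics/g_w.png

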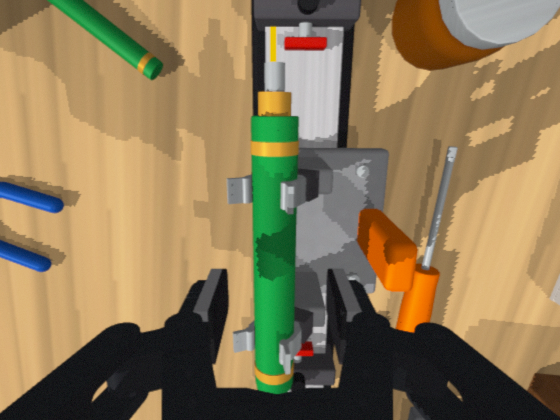

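View pics/g_s.png

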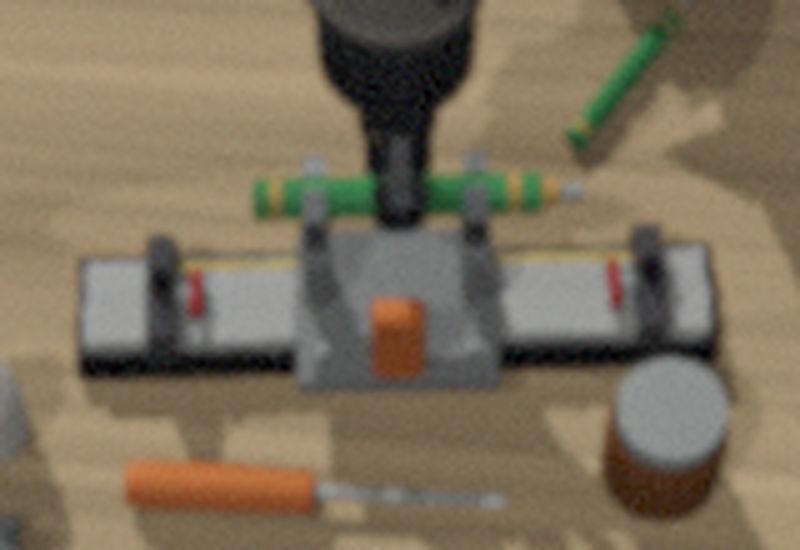

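Emit:
{"api": "jog_arm", "payload": {
  "dp": [
    [0,-0.08,0.06],
    [0,-0.08,0.06],
    [0,-0.08,0.06],
    [0,-0.08,0.06],
    [0,-0.08,0.06]
  ],
  "angular": [
    [0,0,0],
    [0,0,0],
    [0,0,0],
    [0,0,0],
    [0,0,0]
  ],
  "claw": [40,28,10,10,10],
  "grip_force": 80
}}

```text
t: 3.5
eef_pos: [0.575, 0.023, 0.0912]
tool_rot: [0.0, 0.663, 0.749, 0.0]
contact_force: [0.3, 0.8, 0.5]
gripper_width: 0.118
```

Emit:
{"api": "jog_arm", "payload": {
  "dp": [
    [0,0,0],
    [0,0,0],
    [0,0,0],
    [0,0,0],
    [0,0,0]
  ],
  "angular": [
    [0,0,0],
    [0,0,0],
    [0,0,0],
    [0,0,0],
    [0,0,0]
  ],
  "claw": [10,10,10,10,10],
  "grip_force": 80
}}

```text
t: 4.0
eef_pos: [0.5749, 0.0229, 0.091]
tool_rot: [-0.0, 0.663, 0.749, -0.0]
contact_force: [0.4, 0.8, 0.4]
gripper_width: 0.115
```

```bash
python3 - <<'E'
from h import *
from station import *
d=read_camera('wrist')
cv2.imwrite('pics/i_w.png',d['pixels'])
goto((.5758,.0235,.0915),6.7)
E
```

```text
t 4.05 pos [0.5749 0.023  0.0909] yaw 6.97 F [ 0.9 -0.1  0.2] w 0.116
dp [ 0.02  0.04 -0.02] ang [-0.   -0.    0.05]
```

View pics/i_w.png

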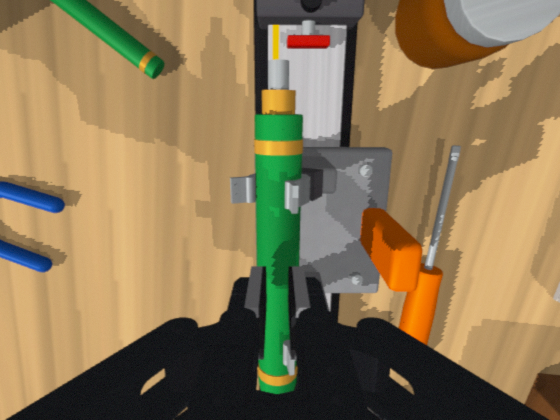

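```bash
python3 - <<'E'
from h import *
from station import *
d=read_camera('scene')
crop(d['pixels'],250,190,80,60,'pics/j_s.png',10)
w=read_camera('wrist'); K,M,t=cam(w); print('cam axis',M[2],'pos',-M.T@t)
o=get_obs(); p=o['eef_pos']; print(p)
Y=TR(o).apply([0,1,0])
for z in (.0,.019):
  for s in (-.011,-.005,0,.005,.011): print(z,s,proj(w,p+[0,0,z]+Y*s).round(1))
E
```

```text
cam axis [ 0.03558372 -0.29927564 -0.95350296] pos [0.56667104 0.09928955 0.27028837]
[0.57492129 0.02293848 0.09096373]
0.0 -0.011 [[255.9 252.2]]
0.0 -0.005 [[266.5 252.2]]
0.0 0 [[275.3 252.2]]
0.0 0.005 [[284.1 252.2]]
0.0 0.011 [[294.7 252.2]]
0.019 -0.011 [[253.7 266.8]]
0.019 -0.005 [[265.4 266.8]]
0.019 0 [[275.1 266.8]]
0.019 0.005 [[284.8 266.8]]
0.019 0.011 [[296.5 266.8]]
```

View pics/j_s.png

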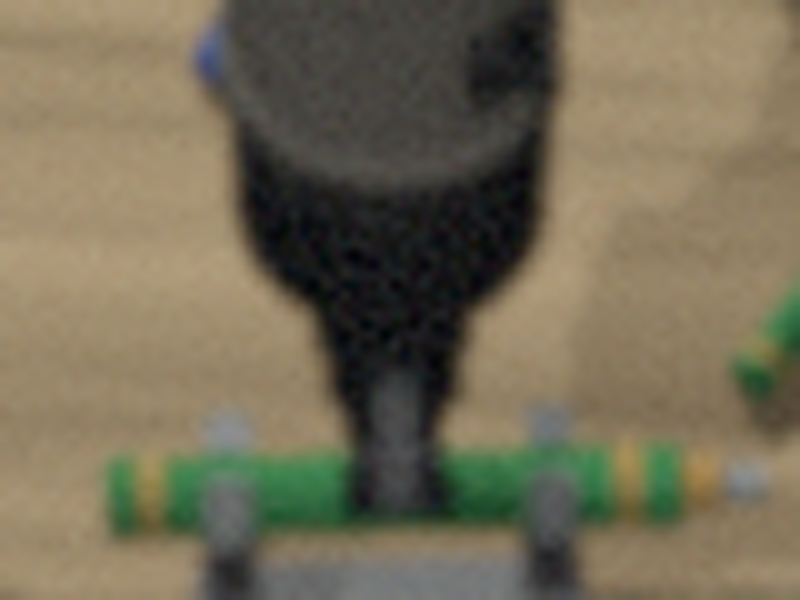

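```bash
python3 - <<'E'
from h import *
from station import *
d=read_camera('scene'); w=read_camera('wrist')
c,r=ray(d,250+400/10,190+515/10)
for x in (.575,.58,.585,.59,.595,.60): print(x,c+r*(x-c[0])/r[0])
o=get_obs(); Rt=TR(o).inv()
for v in (270,):
  for u in (265,293,243,315):
    c,r=ray(w,u,v); c=Rt.apply(c-o['eef_pos']); r=Rt.apply(r)
    for x in (0,.011): print(u,x,(c+r*(x-c[0])/r[0]).round(4))
crop(w['pixels'],200,220,160,120,'pics/k_w.png',5)
f=pickle.load(open('f.pkl','rb'))
E
```

```text
0.575 [0.575      0.02587285 0.09514936]
0.58 [0.58       0.0263115  0.10495312]
0.585 [0.585      0.02675014 0.11475688]
0.59 [0.59       0.02718879 0.12456064]
0.595 [0.595      0.02762743 0.13436439]
0.6 [0.6        0.02806608 0.14416815]
265 0 [ 0.     -0.0051 -0.0227]
265 0.011 [ 0.011  -0.0042 -0.0451]
293 0 [ 0.      0.009  -0.0227]
293 0.011 [ 0.011   0.0079 -0.0452]
243 0 [ 0.     -0.0162 -0.0227]
243 0.011 [ 0.011  -0.0137 -0.0451]
315 0 [ 0.      0.0201 -0.0227]
315 0.011 [ 0.011   0.0174 -0.0452]
```

View pics/k_w.png

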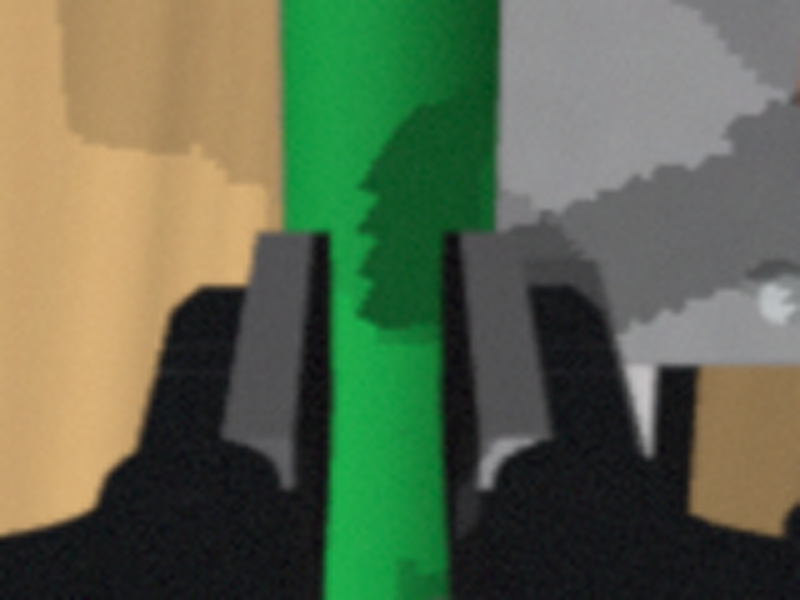

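```bash
python3 - <<'E'
from h import *
d=pickle.load(open('f.pkl','rb'))['scene']
c,r=ray(d,210+410/5,200+158/5)
for x in (.5965,.60,.605,.611): print(x,c+r*(x-c[0])/r[0])
d=pickle.load(open('d.pkl','rb'))
crop(d['top']['pixels'],200,60,180,135,'pics/l_t.png'); print(d['o']['eef_pos'])
crop(d['scene']['pixels'],210,150,160,120,'pics/l_s.png')
E
```

```text
0.5965 [0.5965     0.03259029 0.19131375]
0.6 [0.6        0.03286952 0.19786532]
0.605 [0.605      0.03326841 0.2072247 ]
0.611 [0.611      0.03374709 0.21845596]
[0.56805596 0.03719486 0.26127062]
```

View pics/l_t.png

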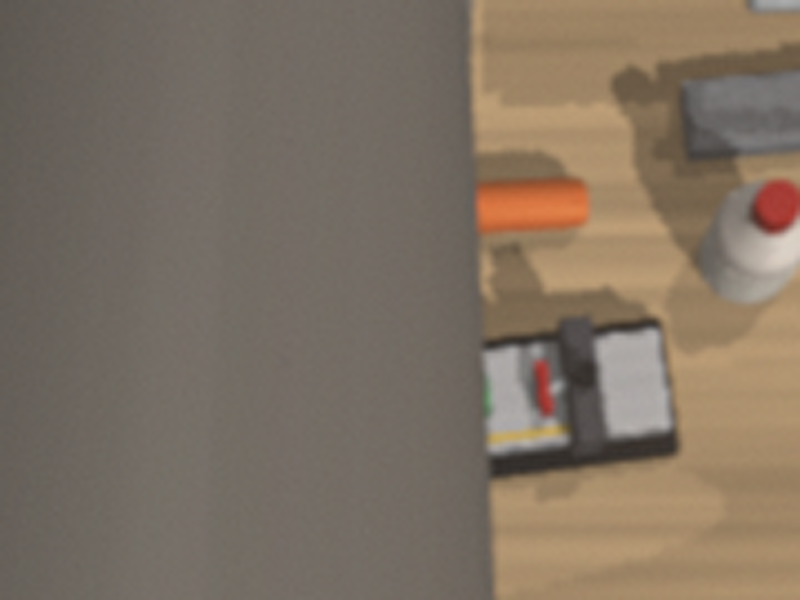

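View pics/l_s.png

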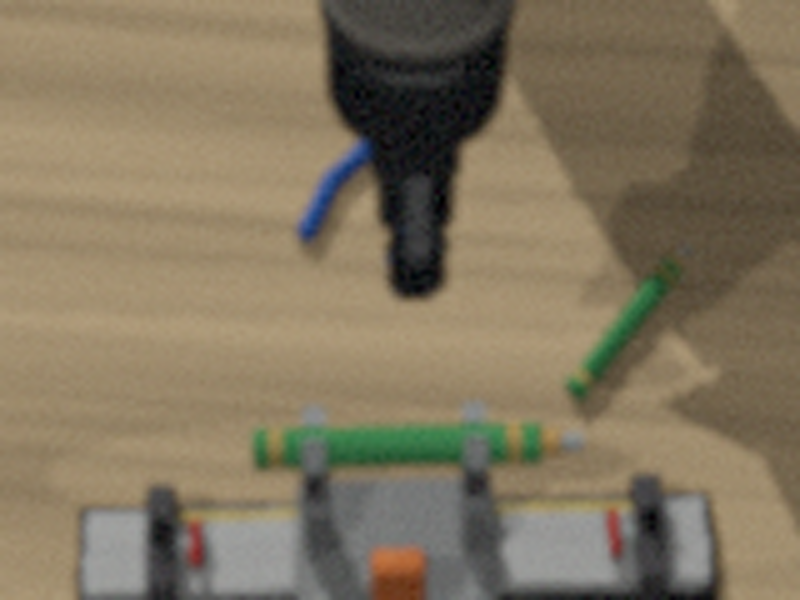

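Emit:
{"api": "jog_arm", "payload": {
  "dp": [
    [0,0,0],
    [0,0,0],
    [0,0,0],
    [0,0,0.2],
    [0,0,0.4]
  ],
  "angular": [
    [0,0,0],
    [0,0,0],
    [0,0,0],
    [0,0,0],
    [0,0,0]
  ],
  "claw": [45,45,45,45,45]
}}

```text
t: 4.75
eef_pos: [0.575, 0.023, 0.0806]
tool_rot: [0.0, 0.663, 0.749, 0.0]
contact_force: [0.3, 0.3, -0.8]
gripper_width: 0.527
```

Emit:
{"api": "jog_arm", "payload": {
  "dp": [
    [0,0,0.2],
    [0,0,0.4],
    [0,0,0.6],
    [0,0,0.6],
    [0,0,0.6]
  ],
  "angular": [
    [0,0,0],
    [0,0,0],
    [0,0,0],
    [0,0,0],
    [0,0,0]
  ],
  "claw": [45,45,45,45,45]
}}

```text
t: 5.25
eef_pos: [0.5749, 0.0229, 0.0658]
tool_rot: [-0.0, 0.663, 0.749, -0.0]
contact_force: [0.6, -1.0, 0.5]
gripper_width: 0.528
```

```bash
python3 - <<'E'
from h import *
from station import *
goto((.5758,.0235,.052),6.7)
w=read_camera('wrist');d=read_camera('scene')
cv2.imwrite('pics/m_w.png',w['pixels'])
crop(d['pixels'],230,190,120,80,'pics/m_s.png')
E
```

```text
t 5.25 pos [0.5749 0.0229 0.0658] yaw 6.96 F [ 0.6 -1.   0.5] w 0.528
dp [0.02 0.04 0.55] ang [-0.    0.    0.05]
```

View pics/m_w.png

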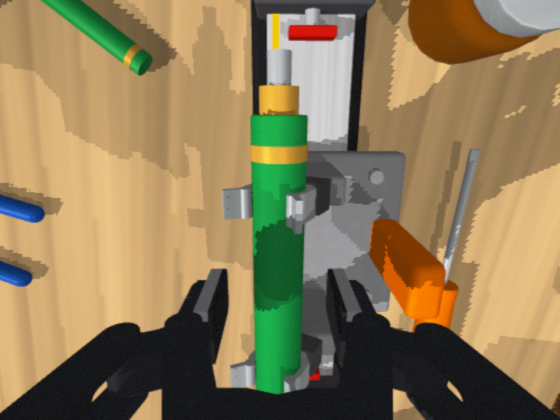

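View pics/m_s.png

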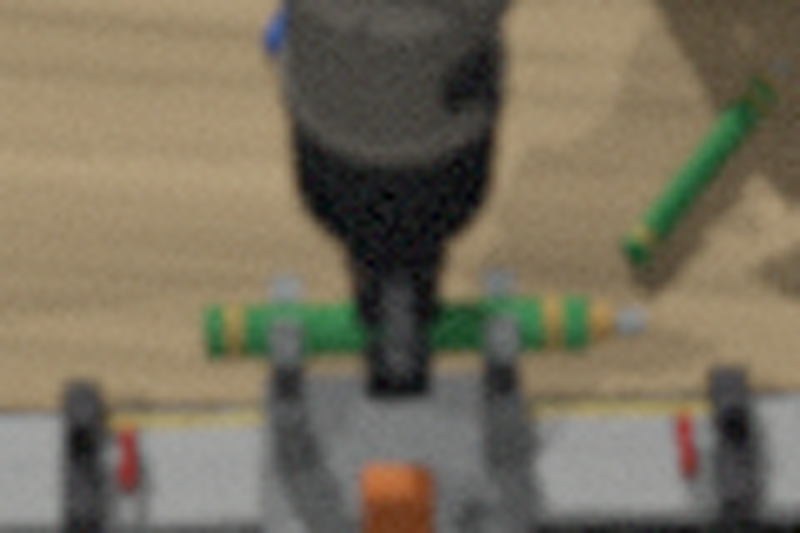

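Emit:
{"api": "jog_arm", "payload": {
  "dp": [
    [0,0,0.25],
    [0,0,0.5],
    [0,0,0.75],
    [0,0,0.75],
    [0,0,0.75]
  ],
  "angular": [
    [0,0,0],
    [0,0,0],
    [0,0,0],
    [0,0,0],
    [0,0,0]
  ],
  "claw": [45,45,45,45,45]
}}

```text
t: 5.85
eef_pos: [0.5747, 0.0228, 0.0469]
tool_rot: [-0.0, 0.663, 0.749, -0.0]
contact_force: [0.3, -0.6, 0.4]
gripper_width: 0.526
```

Emit:
{"api": "jog_arm", "payload": {
  "dp": [
    [0,0,0],
    [0,0,0],
    [0,0,0],
    [0,0,0],
    [0,0,0]
  ],
  "angular": [
    [0,0,0],
    [0,0,0],
    [0,0,0],
    [0,0,0],
    [0,0,0]
  ],
  "claw": [35,25,10,10,10],
  "grip_force": 80
}}

```text
t: 6.35
eef_pos: [0.5753, 0.023, 0.0476]
tool_rot: [0.0, 0.663, 0.749, 0.0]
contact_force: [-0.2, -0.4, 4.4]
gripper_width: 0.236
```

```bash
python3 - <<'E'
from h import *
from station import *
goto((.5758,.0235,.052),6.7)
w=read_camera('wrist');d=read_camera('scene')
cv2.imwrite('pics/n_w.png',w['pixels'])
crop(d['pixels'],230,190,120,80,'pics/n_s.png')
E
```

```text
t 6.35 pos [0.5753 0.023  0.0476] yaw 6.96 F [-0.2 -0.4  4.4] w 0.236
dp [ 0.02  0.02 -0.18] ang [ 0.01 -0.    0.05]
```

View pics/n_w.png

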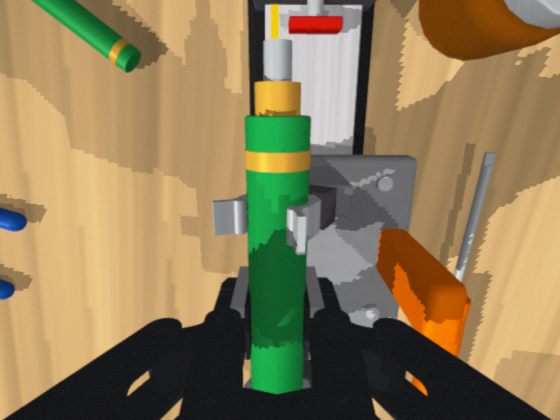

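View pics/n_s.png

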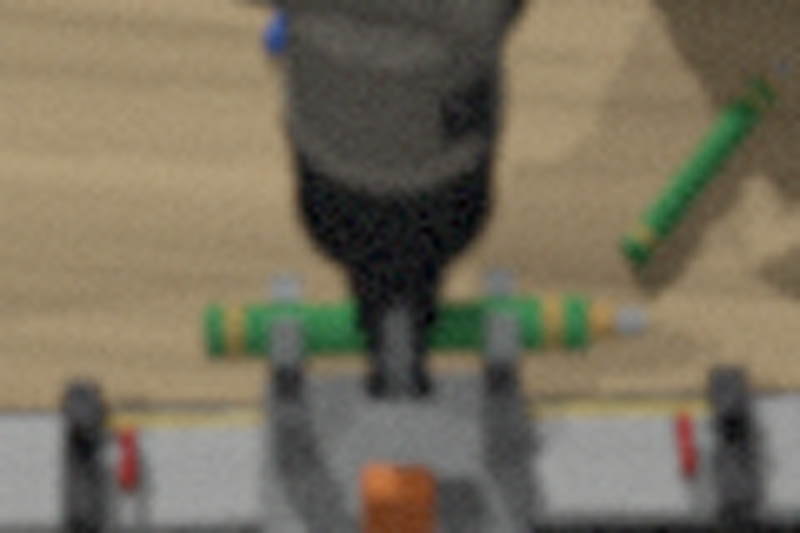

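Emit:
{"api": "jog_arm", "payload": {
  "dp": [
    [0,0,0],
    [0,0,0],
    [0,0,0],
    [0,0,0],
    [0,0,0]
  ],
  "angular": [
    [0,0,0],
    [0,0,0],
    [0,0,0],
    [0,0,0],
    [0,0,0]
  ],
  "claw": [10,10,10,10,10],
  "grip_force": 80
}}

```text
t: 6.95
eef_pos: [0.5753, 0.023, 0.0476]
tool_rot: [0.0, 0.663, 0.749, 0.0]
contact_force: [-0.9, 0.2, 5.0]
gripper_width: 0.239
```

```bash
python3 - <<'E'
from h import *
from station import *
goto((.5758,.0235,.052),6.7)
w=read_camera('wrist')
crop(w['pixels'],200,220,160,120,'pics/o_w.png',5)
o=get_obs(); Rt=TR(o).inv()
for u,v in ((243,268),(312,268)):
    c,r=ray(w,u,v); c=Rt.apply(c-o['eef_pos']); r=Rt.apply(r)
    for x in (0,.011): print(u,x,(c+r*(x-c[0])/r[0]).round(4))
E
```

```text
t 6.95 pos [0.5753 0.023  0.0476] yaw 6.97 F [-0.9  0.2  5. ] w 0.239
dp [ 0.02  0.02 -0.18] ang [ 0.01 -0.    0.05]
243 0 [ 0.     -0.0164 -0.0205]
243 0.011 [ 0.011  -0.0139 -0.0432]
312 0 [ 0.      0.0188 -0.0205]
312 0.011 [ 0.011   0.0163 -0.0432]
```

View pics/o_w.png

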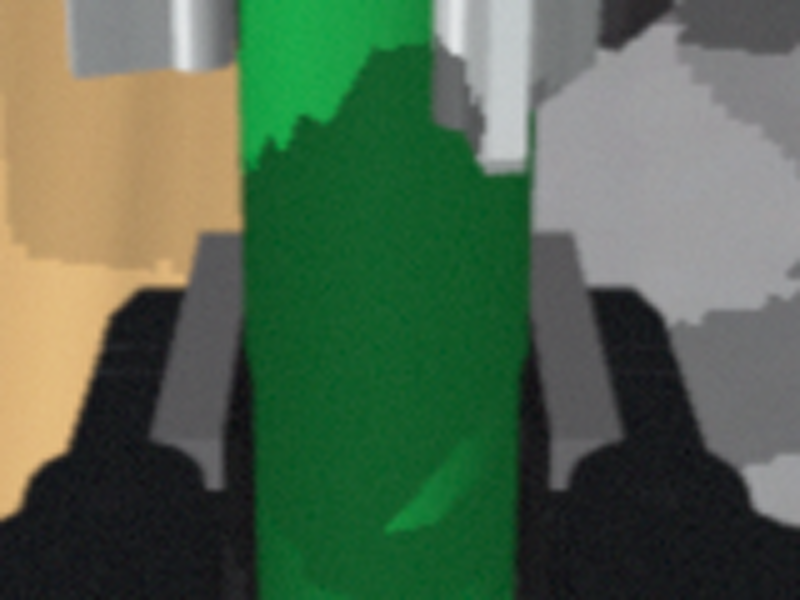

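Emit:
{"api": "jog_arm", "payload": {
  "dp": [
    [0,0,0],
    [0,0,0],
    [0,0,0.15],
    [0,0,0.35],
    [0,0,0.35]
  ],
  "angular": [
    [0,0,0],
    [0,0,0],
    [0,0,0],
    [0,0,0],
    [0,0,0]
  ],
  "claw": [35,35,35,35,35]
}}

```text
t: 7.5
eef_pos: [0.5741, 0.0229, 0.0374]
tool_rot: [-0.001, 0.663, 0.749, -0.001]
contact_force: [-1.2, -0.2, -0.1]
gripper_width: 0.407
```

Emit:
{"api": "jog_arm", "payload": {
  "dp": [
    [0,0,0],
    [0,0,0],
    [0,0,0],
    [0,0,0],
    [0,0,0]
  ],
  "angular": [
    [0,0,0],
    [0,0,0],
    [0,0,0],
    [0,0,0],
    [0,0,0]
  ],
  "claw": [28,10,10,10,10],
  "grip_force": 80
}}

```text
t: 8.0
eef_pos: [0.5753, 0.0229, 0.0386]
tool_rot: [0.0, 0.663, 0.749, 0.0]
contact_force: [2.1, 0.1, -0.8]
gripper_width: 0.241
```

```bash
python3 - <<'E'
from h import *
from station import *
goto((.5758,.0235,.052),6.7)
w=read_camera('wrist')
crop(w['pixels'],200,220,160,120,'pics/p_w.png',5)
E
```

```text
t 8.00 pos [0.5753 0.0229 0.0386] yaw 6.97 F [ 2.1  0.1 -0.8] w 0.241
dp [ 0.02  0.02 -0.53] ang [0.01 0.   0.05]
```

View pics/p_w.png

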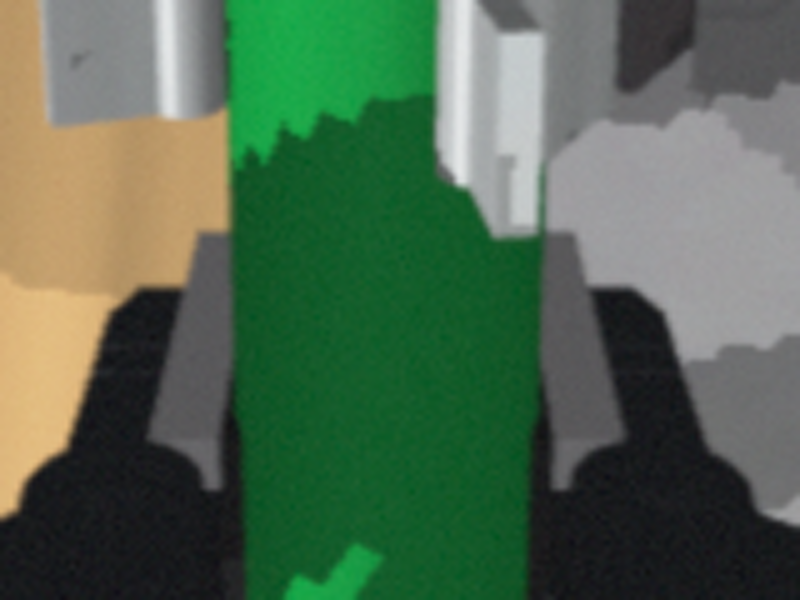

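Emit:
{"api": "jog_arm", "payload": {
  "dp": [
    [0,-0.05,-0.09],
    [0,-0.12,-0.21],
    [0,-0.2,-0.35],
    [0,-0.3,-0.52],
    [0,-0.4,-0.69]
  ],
  "angular": [
    [0,0,0],
    [0,0,0],
    [0,0,0],
    [0,0,0],
    [0,0,0]
  ],
  "claw": [10,10,10,10,10],
  "grip_force": 100
}}

```text
t: 8.55
eef_pos: [0.5644, 0.0217, 0.056]
tool_rot: [-0.0, 0.663, 0.749, -0.0]
contact_force: [-0.5, -0.4, -0.8]
gripper_width: 0.234
```

Emit:
{"api": "jog_arm", "payload": {
  "dp": [
    [0,-0.1,-0.17],
    [0,-0.2,-0.35],
    [0,-0.3,-0.52],
    [0,-0.4,-0.69],
    [0,-0.5,-0.87]
  ],
  "angular": [
    [0,0,0],
    [0,0,0],
    [0,0,0],
    [0,0,0],
    [0,0,0]
  ],
  "claw": [10,10,10,10,10]
}}

```text
t: 9.05
eef_pos: [0.5523, 0.0202, 0.0778]
tool_rot: [-0.0, 0.663, 0.749, -0.0]
contact_force: [0.1, 0.2, -1.5]
gripper_width: 0.234
```

```bash
python3 - <<'E'
from h import *
from station import *
goto((.5758,.0235,.052),6.7)
w=read_camera('wrist');d=read_camera('scene')
cv2.imwrite('pics/q_w.png',w['pixels'])
crop(d['pixels'],230,190,120,80,'pics/q_s.png')
E
```

```text
t 9.05 pos [0.5523 0.0202 0.0778] yaw 6.96 F [ 0.1  0.2 -1.5] w 0.234
dp [0.02 0.95 1.03] ang [-0.   -0.    0.05]
```

View pics/q_w.png

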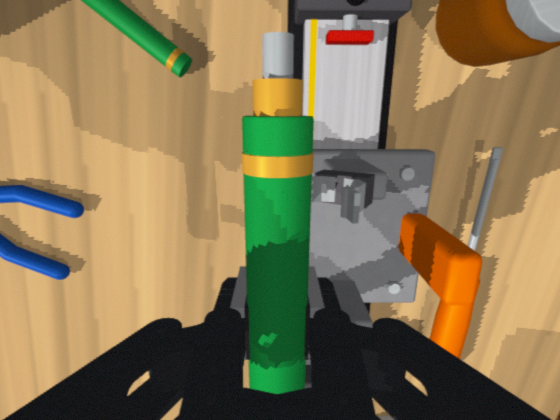

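View pics/q_s.png

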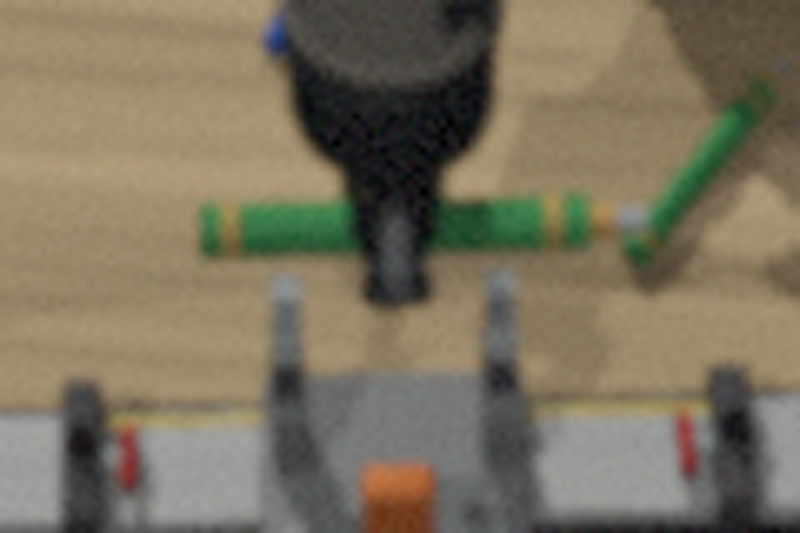

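Emit:
{"api": "jog_arm", "payload": {
  "dp": [
    [0,0,-0.6],
    [0,0,-1.3],
    [0,0,-2],
    [0,0,-2.4],
    [0,0,-2.5]
  ],
  "angular": [
    [0,0,0],
    [0,0,0],
    [0,0,0],
    [0,0,0],
    [0,0,0]
  ],
  "claw": [10,10,10,10,10]
}}

```text
t: 9.65
eef_pos: [0.5536, 0.0203, 0.1416]
tool_rot: [0.001, 0.663, 0.749, 0.001]
contact_force: [-0.1, 0.3, -1.0]
gripper_width: 0.231
```

```bash
python3 - <<'E'
from h import *
goto((.513,-.333,.14),-91.6)
E
```

```text
t 9.65 pos [0.5536 0.0203 0.1416] yaw 6.97 F [-0.1  0.3 -1. ] w 0.231
dp [-13.83  -3.33   0.05] ang [ 0.02 -0.03 19.71]
```

Emit:
{"api": "jog_arm", "payload": {
  "dp": [
    [-0.7,-0.2,0],
    [-1.6,-0.4,0],
    [-2.6,-0.6,0],
    [-3.6,-0.8,0],
    [-4.6,-1.1,0]
  ],
  "angular": [
    [0,0,0.8],
    [0,0,2],
    [0,0,3.4],
    [0,0,4.8],
    [0,0,6.2]
  ],
  "claw": [10,10,10,10,10]
}}

```text
t: 10.15
eef_pos: [0.5382, -0.0994, 0.1393]
tool_rot: [-0.0, 0.841, 0.541, -0.001]
contact_force: [0.6, 0.5, -1.1]
gripper_width: 0.238
```

```bash
python3 - <<'E'
from h import *
goto((.513,-.333,.14),-91.6)
E
```

```text
t 10.15 pos [ 0.5382 -0.0994  0.1393] yaw -24.51 F [ 0.6  0.5 -1.1] w 0.238
dp [-8.92  2.96 -0.02] ang [-0.    0.02 13.42]
```

Emit:
{"api": "jog_arm", "payload": {
  "dp": [
    [-1,0.3,0],
    [-2,0.6,0],
    [-3,1,0],
    [-4,1.3,0],
    [-5,1.65,0]
  ],
  "angular": [
    [0,0,1.4],
    [0,0,2.8],
    [0,0,4.2],
    [0,0,5.6],
    [0,0,7]
  ],
  "claw": [10,10,10,10,10]
}}

```text
t: 10.65
eef_pos: [0.5245, -0.2302, 0.1393]
tool_rot: [-0.0, 0.965, 0.263, -0.001]
contact_force: [0.5, 0.0, -1.0]
gripper_width: 0.234
```

```bash
python3 - <<'E'
from h import *
goto((.513,-.333,.14),-91.6)
E
```

```text
t 10.65 pos [ 0.5245 -0.2302  0.1393] yaw -59.52 F [ 0.5  0.  -1. ] w 0.234
dp [-2.48  3.31 -0.03] ang [-0.    0.02  6.42]
```

Emit:
{"api": "jog_arm", "payload": {
  "dp": [
    [-0.7,0.6,0],
    [-1.6,1.2,-0.2],
    [-2.5,1.9,-0.4],
    [-3.2,2.5,-0.6],
    [-3.7,2.6,-0.8]
  ],
  "angular": [
    [0,0,1.4],
    [0,0,2.8],
    [0,0,4.2],
    [0,0,5.6],
    [0,0,6.4]
  ],
  "claw": [10,10,10,10,10]
}}

```text
t: 11.15
eef_pos: [0.4779, -0.3348, 0.1598]
tool_rot: [0.001, 1.0, -0.014, -0.001]
contact_force: [0.2, -0.4, -0.8]
gripper_width: 0.234
```

```bash
python3 - <<'E'
from h import *
from station import *
goto((.513,-.333,.14),-91.6)
d={n:read_camera(n) for n in ['wrist','scene','top']}
goto((.513,-.333,.14),-91.6)
d['o']=get_obs()
pickle.dump(d,open('r.pkl','wb'))
cv2.imwrite('pics/r_w.png',d['wrist']['pixels'])
crop(d['top']['pixels'],370,110,160,120,'pics/r_t.png')
crop(d['scene']['pixels'],110,140,140,105,'pics/r_s.png')
E
```

```text
t 11.15 pos [ 0.4779 -0.3348  0.1598] yaw -91.62 F [ 0.2 -0.4 -0.8] w 0.234
dp [ 1.4  -0.11  0.79] ang [ 0.02  0.02 -0.  ]
t 11.30 pos [ 0.4786 -0.3327  0.1596] yaw -91.20 F [ 0.7  0.9 -1.2] w 0.235
dp [ 1.38 -0.02  0.78] ang [0.   0.01 0.08]
```

View pics/r_w.png

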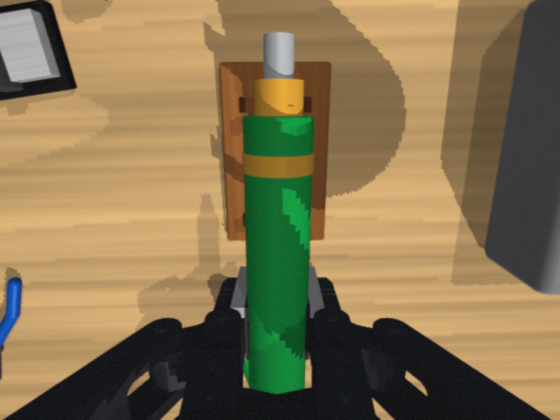

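View pics/r_t.png

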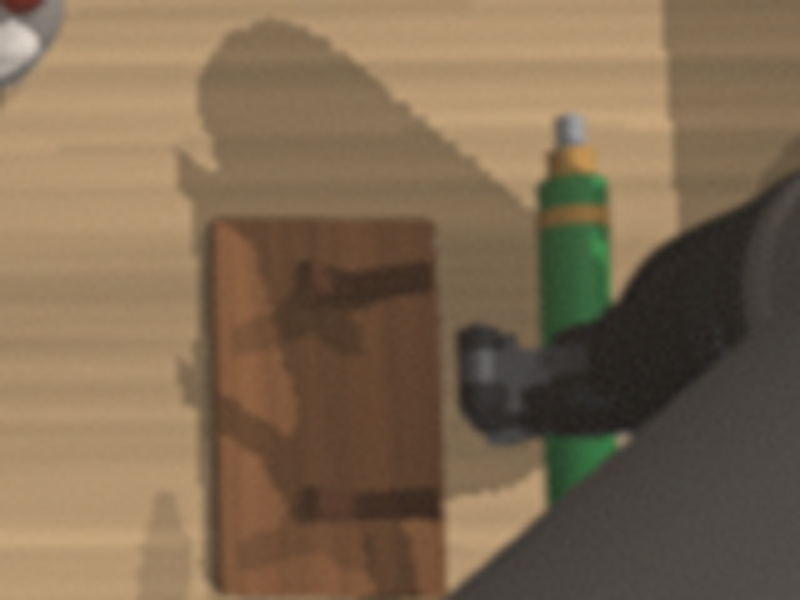

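View pics/r_s.png

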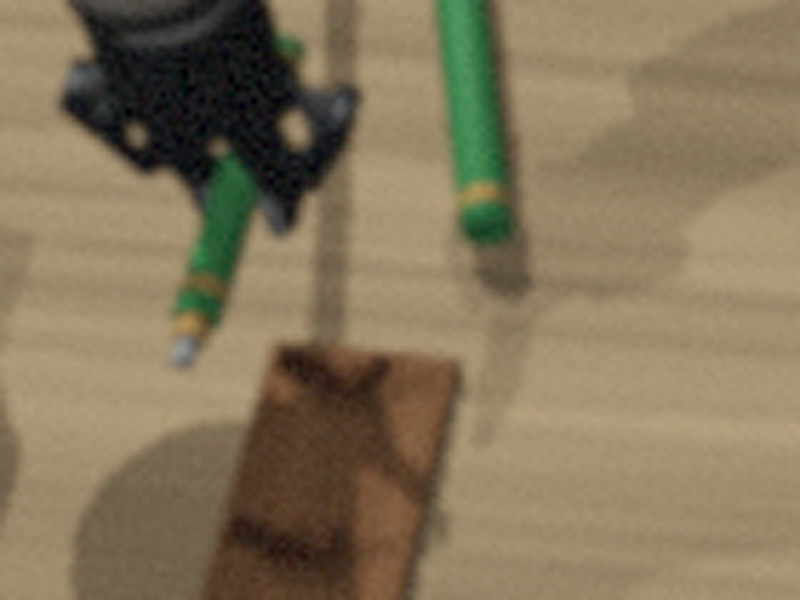

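```bash
python3 - <<'E'
from h import *
d=pickle.load(open('r.pkl','rb')); W=d['wrist']
r=[onz(W,u,v,.01) for u,v in [(221,63),(330,63),(325,240),(229,240)]]
for x in r: print(x.round(4))
print('c',np.mean(r,0),[np.linalg.norm(r[i]-r[(i+1)%4]).round(4) for i in range(4)])
for v in (r[0]-r[3],r[1]-r[2]): print(np.degrees(np.arctan2(v[1],v[0])))
v=r[0]-r[1];print(np.degrees(np.arctan2(v[1],v[0])))
print('tips front', onz(W,240,104,.063),onz(W,311,104,.063), 'near',onz(W,245,219,.063))
crop(W['pixels'],200,40,150,210,'pics/r_w2.png',2.8)
# cutter direction in tool: axis line in wrist; barrel edges
o=d['o'];X=TR(o).apply([1,0,0]);p=o['eef_pos']
for z in (.065,.0725,.08):
  print(z,proj(W,[p+[0,0,z]+X*s for s in (.02,.075,.097)]).round(1).tolist())
E
```

```text
[ 0.5966 -0.2894  0.01  ]
[ 0.5938 -0.3854  0.01  ]
[ 0.4267 -0.3833  0.01  ]
[ 0.4296 -0.2845  0.01  ]
c [ 0.51168054 -0.33563615  0.01      ] [np.float64(0.096), np.float64(0.1671), np.float64(0.0988), np.float64(0.167)]
-1.6596194522052694
-0.7145993222286373
88.36579907624477
tips front [ 0.56096137 -0.30926831  0.063     ] [ 0.55940174 -0.36353515  0.063     ] near [ 0.46864279 -0.30782913  0.063     ]
0.065 [[270.8, 273.2], [268.5, 118.3], [267.4, 42.3]]
0.0725 [[270.5, 283.1], [268.0, 118.9], [266.8, 37.3]]
0.08 [[270.1, 294.1], [267.4, 119.6], [266.0, 31.5]]
```

View pics/r_w2.png

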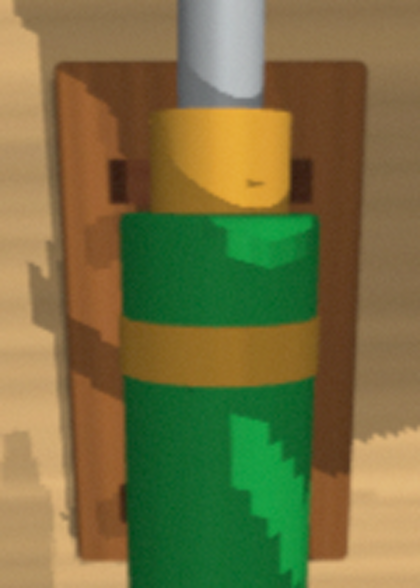

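```bash
python3 - <<'E'
from h import *
from station import *
goto((.512,-.334,.06),-91.5)
E
```

```text
t 11.30 pos [ 0.4786 -0.3327  0.1596] yaw -91.20 F [ 0.7  0.9 -1.2] w 0.235
dp [1.34 0.02 3.98] ang [0.   0.01 0.06]
```

Emit:
{"api": "jog_arm", "payload": {
  "dp": [
    [0.4,0,0.3],
    [0.9,0,1.1],
    [1.34,0.02,2.2],
    [1.34,0.02,3.3],
    [1.34,0.02,4]
  ],
  "angular": [
    [0,0,0],
    [0,0,0],
    [0,0,0],
    [0,0,0],
    [0,0,0]
  ],
  "claw": [10,10,10,10,10]
}}

```text
t: 11.8
eef_pos: [0.5142, -0.3303, 0.0567]
tool_rot: [-0.001, 1.0, -0.007, -0.001]
contact_force: [-0.5, 0.6, -0.3]
gripper_width: 0.233
```

Emit:
{"api": "jog_arm", "payload": {
  "dp": [
    [0,0,0],
    [0,0,0],
    [0,0,0],
    [0,0,0],
    [0,0,0]
  ],
  "angular": [
    [0,0,0],
    [0,0,0],
    [0,0,0],
    [0,0,0],
    [0,0,0]
  ],
  "claw": [10,10,10,10,10]
}}

```text
t: 12.3
eef_pos: [0.5142, -0.333, 0.0609]
tool_rot: [0.0, 1.0, -0.009, 0.001]
contact_force: [-0.3, 0.2, -0.7]
gripper_width: 0.233
```

```bash
python3 - <<'E'
from h import *
from station import *
goto((.512,-.334,.01),-91.5)
d={n:read_camera(n) for n in ['wrist','scene','top']}
d['o']=get_obs()
pickle.dump(d,open('s.pkl','wb'))
cv2.imwrite('pics/s_w.png',d['wrist']['pixels'])
crop(d['top']['pixels'],370,110,160,120,'pics/s_t.png')
crop(d['scene']['pixels'],110,160,140,105,'pics/s_s.png')
E
```

```text
t 12.30 pos [ 0.5142 -0.333   0.0609] yaw -91.03 F [-0.3  0.2 -0.7] w 0.233
dp [-0.09  0.04  2.04] ang [ 0.01 -0.02  0.09]
```

View pics/s_w.png

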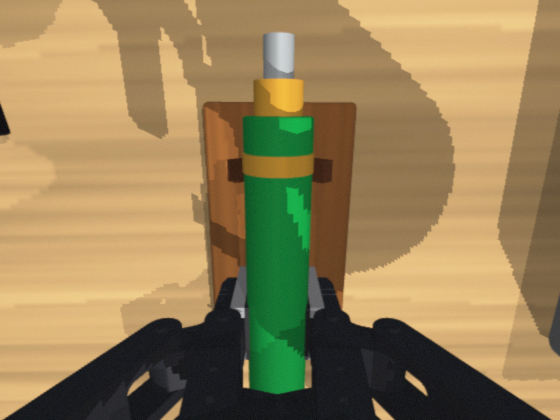

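View pics/s_t.png

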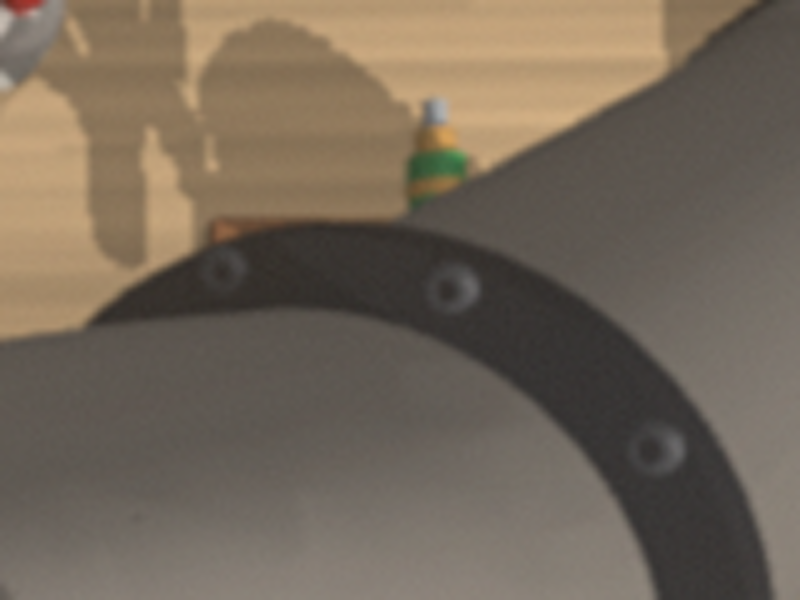

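View pics/s_s.png

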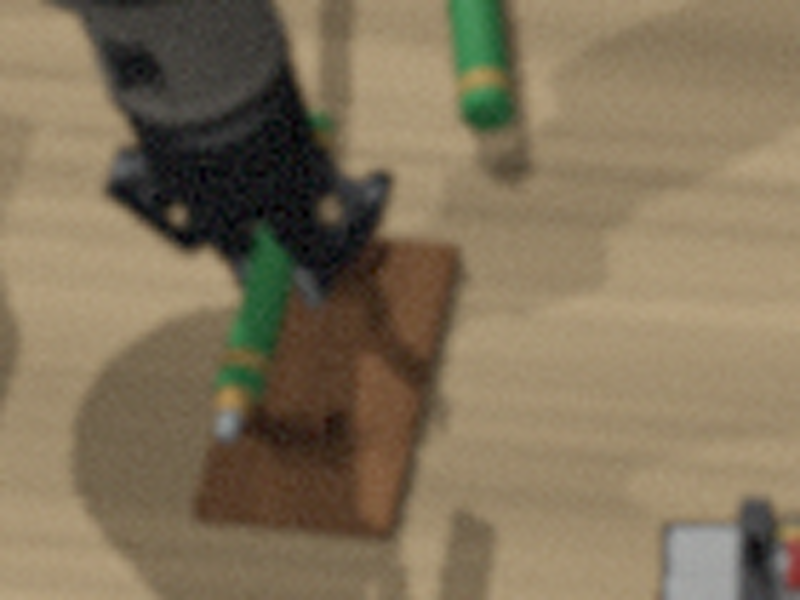

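Emit:
{"api": "jog_arm", "payload": {
  "dp": [
    [-0.08,0.04,0.5],
    [-0.08,0.04,1.1],
    [-0.08,0.04,1.7],
    [-0.08,0.04,2.2],
    [-0.08,0.04,2.2]
  ],
  "angular": [
    [0,0,0.1],
    [0,0,0.1],
    [0,0,0.1],
    [0,0,0.1],
    [0,0,0.1]
  ],
  "claw": [10,10,10,10,10]
}}

```text
t: 12.95
eef_pos: [0.5101, -0.3326, 0.0024]
tool_rot: [-0.001, 1.0, -0.013, -0.002]
contact_force: [-0.6, -0.5, -1.9]
gripper_width: 0.23
```

Emit:
{"api": "jog_arm", "payload": {
  "dp": [
    [0,0,0],
    [0,0,0],
    [0,0,0.05],
    [0,0,0.1],
    [0,0,0.15]
  ],
  "angular": [
    [0,0,0],
    [0,0,0],
    [0,0,0],
    [0,0,0],
    [0,0,0]
  ],
  "claw": [10,10,10,10,10]
}}

```text
t: 13.45
eef_pos: [0.5119, -0.3337, 0.0014]
tool_rot: [0.0, 1.0, -0.013, 0.0]
contact_force: [0.7, 0.2, -2.0]
gripper_width: 0.237
```

```bash
python3 - <<'E'
from h import *
from station import *
goto((.512,-.334,-.0225),-91.5)
d={n:read_camera(n) for n in ['wrist','scene']}
d['o']=get_obs()
cv2.imwrite('pics/t_w.png',d['wrist']['pixels'])
crop(d['scene']['pixels'],110,160,140,105,'pics/t_s.png')
E
```

```text
t 13.45 pos [ 0.5119 -0.3337  0.0014] yaw -91.52 F [ 0.7  0.2 -2. ] w 0.237
dp [0.01 0.01 0.96] ang [ 0.   -0.01 -0.  ]
```

View pics/t_w.png

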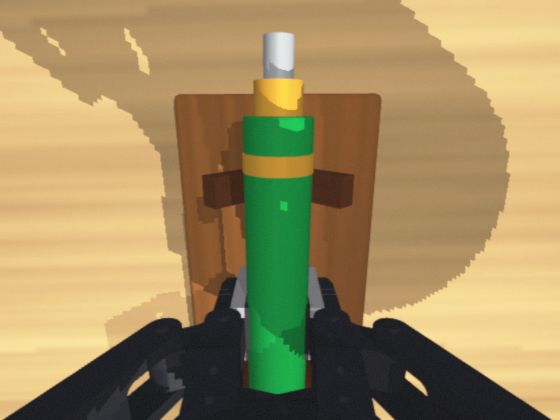

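View pics/t_s.png

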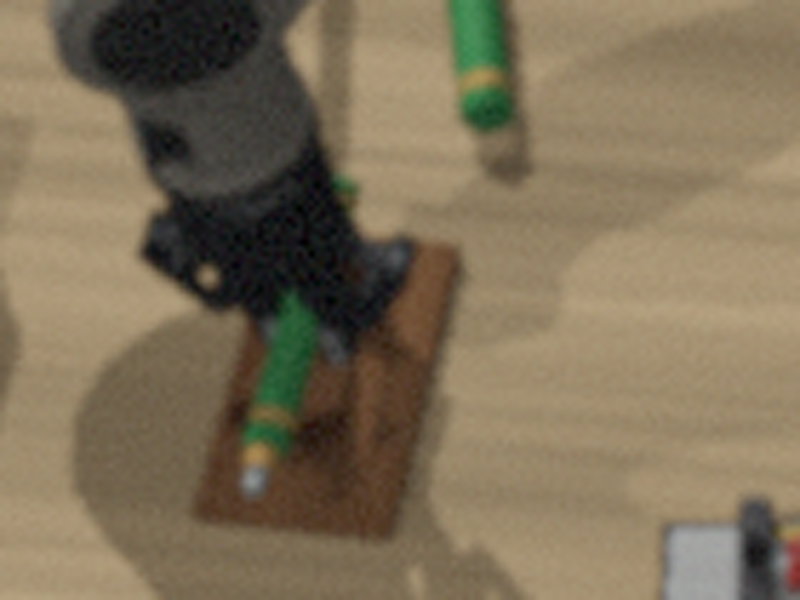

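Emit:
{"api": "jog_arm", "payload": {
  "dp": [
    [0,0,0.12],
    [0,0,0.24],
    [0,0,0.36],
    [0,0,0.48],
    [0,0,0.6]
  ],
  "angular": [
    [0,0,0],
    [0,0,0],
    [0,0,0],
    [0,0,0],
    [0,0,0]
  ],
  "claw": [10,10,10,10,10]
}}

```text
t: 14.05
eef_pos: [0.5116, -0.3336, -0.0141]
tool_rot: [-0.0, 1.0, -0.013, -0.0]
contact_force: [-1.6, 0.2, -1.0]
gripper_width: 0.234
```

Emit:
{"api": "jog_arm", "payload": {
  "dp": [
    [0,0,0.05],
    [0,0,0.1],
    [0,0,0.15],
    [0,0,0.2],
    [0,0,0.2]
  ],
  "angular": [
    [0,0,0],
    [0,0,0],
    [0,0,0],
    [0,0,0],
    [0,0,0]
  ],
  "claw": [10,10,10,10,10]
}}

```text
t: 14.55
eef_pos: [0.5116, -0.3336, -0.0189]
tool_rot: [-0.0, 1.0, -0.013, -0.0]
contact_force: [-0.1, 0.2, 0.2]
gripper_width: 0.236
```

```bash
python3 - <<'E'
from h import *
from station import *
goto((.512,-.334,-.0225),-91.5)
d={n:read_camera(n) for n in ['wrist','scene']}
d['o']=get_obs()
cv2.imwrite('pics/u_w.png',d['wrist']['pixels'])
crop(d['scene']['pixels'],110,160,140,105,'pics/u_s.png')
E
```

```text
t 14.55 pos [ 0.5116 -0.3336 -0.0189] yaw -91.53 F [-0.1  0.2  0.2] w 0.236
dp [0.02 0.02 0.14] ang [-0.    0.   -0.01]
```

View pics/u_w.png

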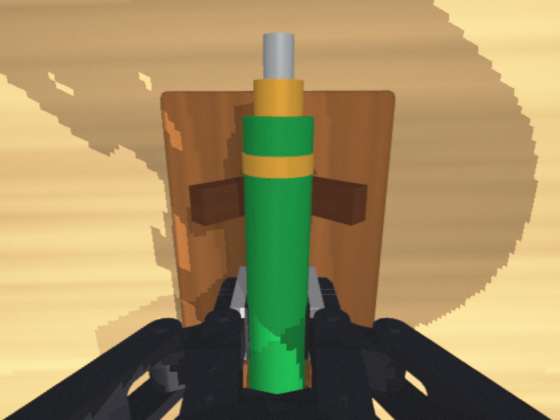

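View pics/u_s.png

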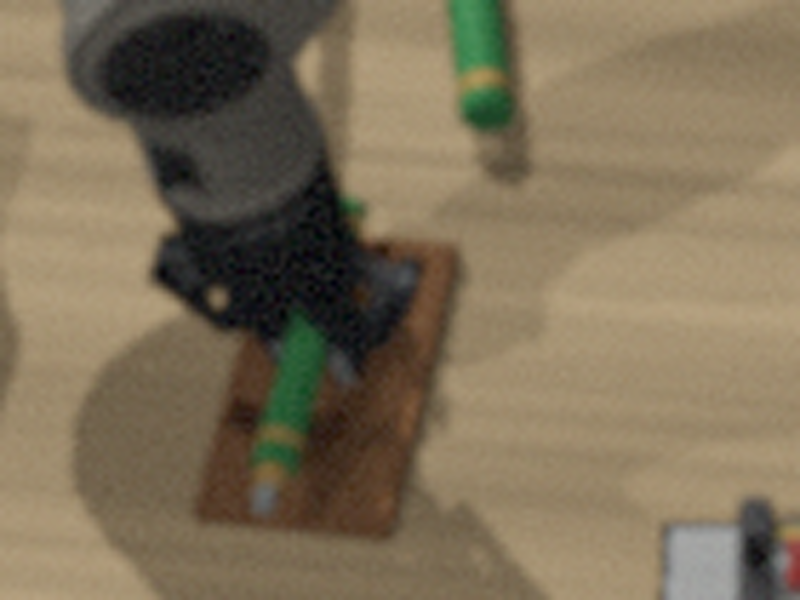

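Emit:
{"api": "jog_arm", "payload": {
  "dp": [
    [0,0,0.04],
    [0,0,0.08],
    [0,0,0.12],
    [0,0,0.12],
    [0,0,0.12]
  ],
  "angular": [
    [0,0,0],
    [0,0,0],
    [0,0,0],
    [0,0,0],
    [0,0,0]
  ],
  "claw": [10,10,10,10,10]
}}

```text
t: 15.15
eef_pos: [0.5117, -0.3341, -0.021]
tool_rot: [0.0, 1.0, -0.013, 0.0]
contact_force: [-1.3, 0.4, 6.7]
gripper_width: 0.236
```

Emit:
{"api": "jog_arm", "payload": {
  "dp": [
    [0,0,0.03],
    [0,0,0.06],
    [0,0,0.09],
    [0,0,0.09],
    [0,0,0.09]
  ],
  "angular": [
    [0,0,0],
    [0,0,0],
    [0,0,0],
    [0,0,0],
    [0,0,0]
  ],
  "claw": [10,10,10,10,10]
}}

```text
t: 15.65
eef_pos: [0.5118, -0.3342, -0.0213]
tool_rot: [-0.001, 1.0, -0.013, 0.001]
contact_force: [-6.2, 5.7, 25.3]
gripper_width: 0.236
```

Emit:
{"api": "jog_arm", "payload": {
  "dp": [
    [0,0,-0.04],
    [0,0,-0.07],
    [0,0,-0.07],
    [0,0,-0.07],
    [0,0,-0.07]
  ],
  "angular": [
    [0,0,0],
    [0,0,0],
    [0,0,0],
    [0,0,0],
    [0,0,0]
  ],
  "claw": [10,10,10,10,10]
}}

```text
t: 16.15
eef_pos: [0.5118, -0.3342, -0.0211]
tool_rot: [0.0, 1.0, -0.013, 0.0]
contact_force: [-3.1, 1.7, 9.8]
gripper_width: 0.236
```

Emit:
{"api": "jog_arm", "payload": {
  "dp": [
    [0,0,0],
    [0,0,0],
    [0,0,0],
    [0,0,0],
    [0,0,0]
  ],
  "angular": [
    [0,0,0],
    [0,0,0],
    [0,0,0],
    [0,0,0],
    [0,0,0]
  ],
  "claw": [18,21,24,30,45]
}}

```text
t: 16.65
eef_pos: [0.5116, -0.3335, -0.0224]
tool_rot: [-0.0, 1.0, -0.013, -0.0]
contact_force: [-0.4, 0.7, 1.2]
gripper_width: 0.506
```

```bash
python3 - <<'E'
from h import *
from station import *
goto((.512,-.334,-.0225),-91.5)
d={n:read_camera(n) for n in ['wrist','scene']}
d['o']=get_obs()
cv2.imwrite('pics/v_w.png',d['wrist']['pixels'])
crop(d['scene']['pixels'],110,160,140,105,'pics/v_s.png')
E
```

```text
t 16.65 pos [ 0.5116 -0.3335 -0.0224] yaw -91.53 F [-0.4  0.7  1.2] w 0.506
dp [0.02 0.02 0.  ] ang [-0.    0.   -0.01]
```

View pics/v_w.png

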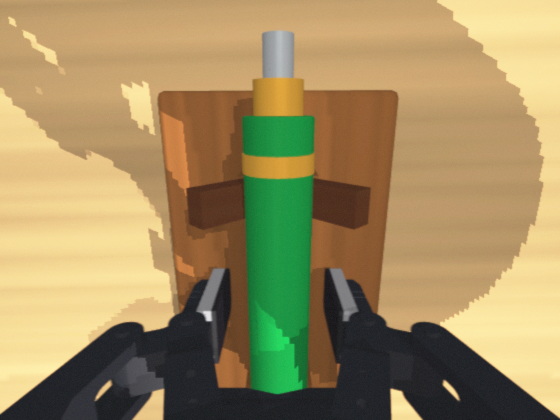

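View pics/v_s.png

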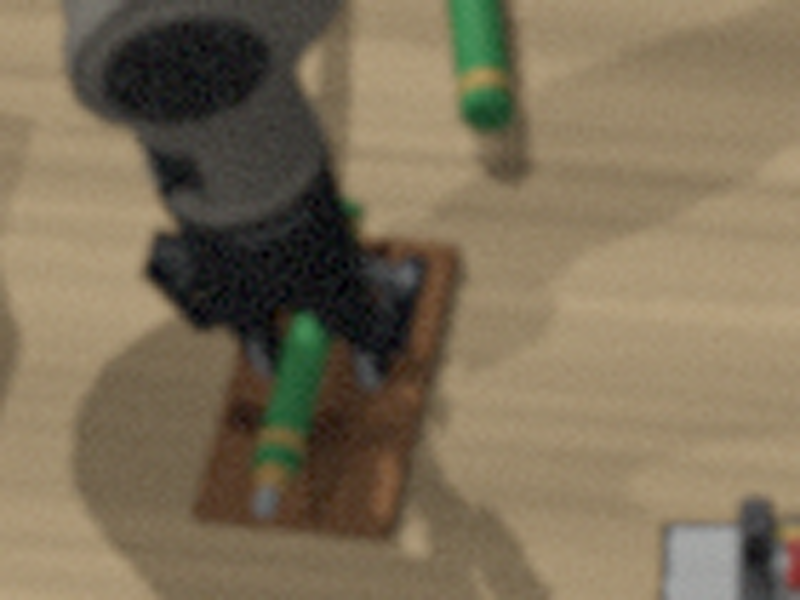

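Emit:
{"api": "jog_arm", "payload": {
  "dp": [
    [0,0,-0.3],
    [0,0,-0.8],
    [0,0,-1.6],
    [0,0,-3],
    [0,0,-4.5]
  ],
  "angular": [
    [0,0,0],
    [0,0,0],
    [0,0,0],
    [0,0,0],
    [0,0,0]
  ],
  "claw": [45,45,45,45,45]
}}

```text
t: 17.25
eef_pos: [0.5111, -0.3336, 0.0919]
tool_rot: [-0.0, 1.0, -0.014, -0.0]
contact_force: [0.5, 0.4, 0.4]
gripper_width: 0.524
```

Emit:
{"api": "jog_arm", "payload": {
  "dp": [
    [-1,0,-1],
    [-2,0,-2],
    [-3,0,-2.5],
    [-4,0,-2.7],
    [-4,0,-2.7]
  ],
  "angular": [
    [0,0,0],
    [0,0,0],
    [0,0,0],
    [0,0,0],
    [0,0,0]
  ],
  "claw": [45,45,45,45,45]
}}

```text
t: 17.75
eef_pos: [0.4084, -0.3318, 0.1593]
tool_rot: [-0.001, 1.0, -0.016, 0.001]
contact_force: [-0.3, -0.4, 0.0]
gripper_width: 0.53
```

```bash
python3 - <<'E'
from h import *
from station import *
fx=np.array([.6409,.0306]); yg=np.array([-np.sin(np.radians(6.8)),np.cos(np.radians(6.8))])
goto((.6409,.0306,.16),6.8)
d={n:read_camera(n) for n in ['wrist','scene','top']}
d['o']=get_obs(); pickle.dump(d,open('x.pkl','wb'))
cv2.imwrite('pics/x_w.png',d['wrist']['pixels'])
crop(d['scene']['pixels'],110,160,140,105,'pics/x_s.png')
E
```

```text
t 17.75 pos [ 0.4084 -0.3318  0.1593] yaw -91.81 F [-0.3 -0.4  0. ] w 0.530
dp [ 8.840e+00 -1.478e+01  1.000e-02] ang [ 1.000e-02 -3.000e-02 -1.972e+01]
```

View pics/x_w.png

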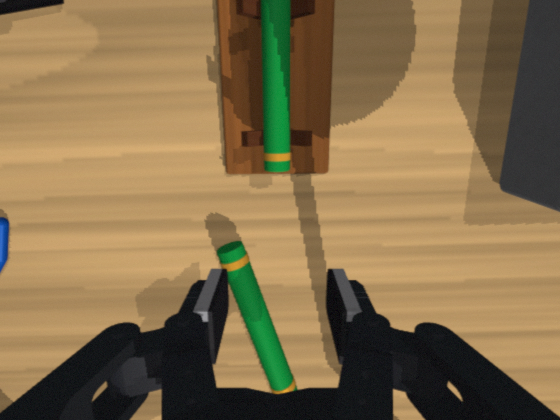

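View pics/x_s.png

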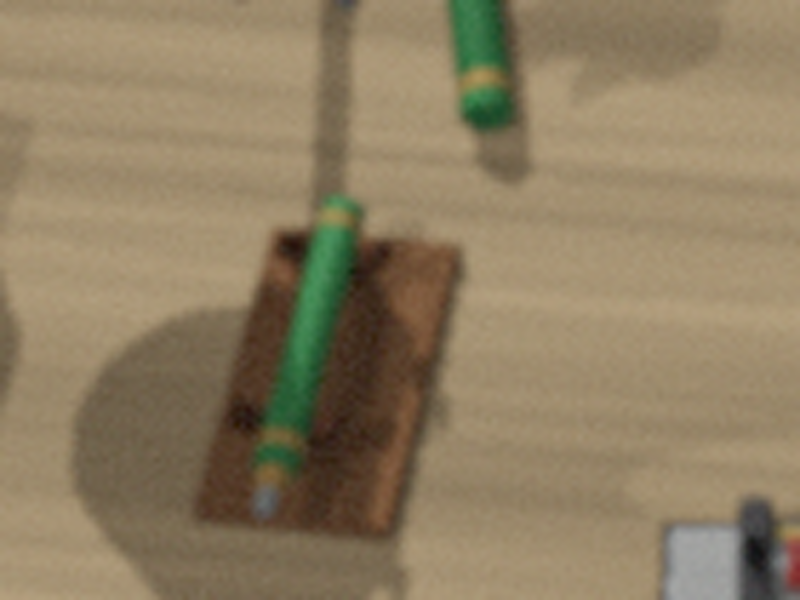

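```bash
python3 - <<'E'
from h import *
d=pickle.load(open('x.pkl','rb'))
crop(d['top']['pixels'],370,110,160,120,'pics/x_t.png')
c=lambda u,v:(d['scene'],110+(u+.5)/5.714-.5,160+(v+.5)/5.714-.5)
a=onz(*c(343,203),.056); b=onz(*c(277,472),.054); print(a,b,np.linalg.norm(a-b),(a+b)/2, np.degrees(np.arctan2((b-a)[1],(b-a)[0])))
print(onz(d['wrist'],278,171,.05))
goto((.6409,.0306,.16),6.8,d['o'])
E
```

```text
[ 0.43854319 -0.33270978  0.056     ] [ 0.58926691 -0.33327389  0.054     ] 0.1507380417769438 [ 0.51390505 -0.33299184  0.055     ] -0.21443956732624359
[ 0.43725816 -0.33365269  0.05      ]
t 17.90 pos [ 0.4125 -0.3309  0.1583] yaw -91.51 F [ 0.2  0.3 -0.3] w 0.533
dp [  8.75 -14.69  -0.06] ang [ 1.000e-02 -1.000e-02 -1.966e+01]
```

View pics/x_t.png

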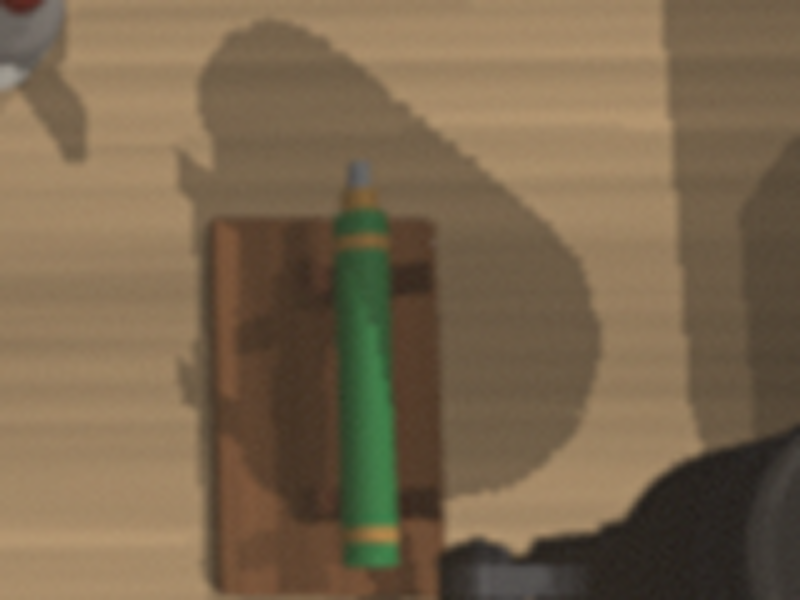

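Emit:
{"api": "jog_arm", "payload": {
  "dp": [
    [0.4,-0.7,0],
    [0.9,-1.6,0],
    [1.5,-2.6,0],
    [2.2,-3.7,0],
    [2.9,-4.9,0]
  ],
  "angular": [
    [0,0,-0.9],
    [0,0,-2.2],
    [0,0,-3.6],
    [0,0,-5],
    [0,0,-6.5]
  ],
  "claw": [45,45,45,45,45]
}}

```text
t: 18.4
eef_pos: [0.4889, -0.2094, 0.1578]
tool_rot: [0.0, 0.963, 0.27, -0.0]
contact_force: [0.8, 0.3, 0.1]
gripper_width: 0.529
```

```bash
python3 - <<'E'
from h import *
goto((.6409,.0306,.16),6.8)
E
```

```text
t 18.40 pos [ 0.4889 -0.2094  0.1578] yaw -58.72 F [0.8 0.3 0.1] w 0.529
dp [10.18 -5.05 -0.1 ] ang [ 0.00e+00  1.00e-02 -1.31e+01]
```

Emit:
{"api": "jog_arm", "payload": {
  "dp": [
    [1,-0.5,0],
    [2.1,-1,0],
    [3.2,-1.5,0],
    [4.2,-2,0],
    [5.2,-2.6,0]
  ],
  "angular": [
    [0,0,-1.4],
    [0,0,-2.8],
    [0,0,-4.2],
    [0,0,-5.6],
    [0,0,-7]
  ],
  "claw": [45,45,45,45,45]
}}

```text
t: 18.9
eef_pos: [0.5669, -0.0863, 0.1575]
tool_rot: [0.0, 0.837, 0.547, -0.0]
contact_force: [0.7, -0.4, -0.1]
gripper_width: 0.527
```

```bash
python3 - <<'E'
from h import *
goto((.6409,.0306,.16),6.8)
E
```

```text
t 18.90 pos [ 0.5669 -0.0863  0.1575] yaw -23.69 F [ 0.7 -0.4 -0.1] w 0.527
dp [ 5.47  0.83 -0.1 ] ang [ 0.    0.01 -6.1 ]
```

Emit:
{"api": "jog_arm", "payload": {
  "dp": [
    [1.1,0.2,0],
    [2.2,0.4,0],
    [3.3,0.6,0],
    [4.4,0.7,0],
    [5.4,0.8,-0.1]
  ],
  "angular": [
    [0,0,-1.3],
    [0,0,-2.6],
    [0,0,-3.9],
    [0,0,-5.2],
    [0,0,-6.1]
  ],
  "claw": [45,45,45,45,45]
}}

```text
t: 19.4
eef_pos: [0.6396, 0.0296, 0.1594]
tool_rot: [-0.0, 0.664, 0.748, -0.0]
contact_force: [0.2, -0.1, 0.2]
gripper_width: 0.524
```

Emit:
{"api": "jog_arm", "payload": {
  "dp": [
    [0,0,0],
    [0,0,0],
    [0,0,0],
    [0,0,0],
    [0,0,0]
  ],
  "angular": [
    [0,0,0],
    [0,0,0],
    [0,0,0],
    [0,0,0],
    [0,0,0]
  ],
  "claw": [45,45,45,45,45]
}}

```text
t: 19.9
eef_pos: [0.6384, 0.0264, 0.1603]
tool_rot: [0.0, 0.667, 0.745, -0.0]
contact_force: [-0.1, 0.5, 0.1]
gripper_width: 0.527
```

```bash
python3 - <<'E'
from h import *
from station import *
goto((.6409,.0306,.1),6.8)
d={n:read_camera(n) for n in ['wrist','scene','top']}
d['o']=get_obs(); pickle.dump(d,open('y.pkl','wb'))
cv2.imwrite('pics/y_w.png',d['wrist']['pixels'])
crop(d['scene']['pixels'],210,200,160,110,'pics/y_s.png')
o=d['o']
print(proj(d['wrist'],[o['eef_pos']+[0,0,.042]]))
E
```

```text
t 19.90 pos [0.6384 0.0264 0.1603] yaw 6.37 F [-0.1  0.5  0.1] w 0.527
dp [0.16 0.12 2.41] ang [-0.    0.   -0.09]
[[275.3100789  288.10481512]]
```

View pics/y_w.png

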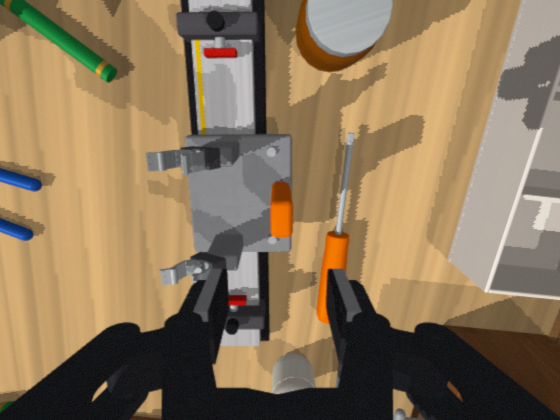

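View pics/y_s.png

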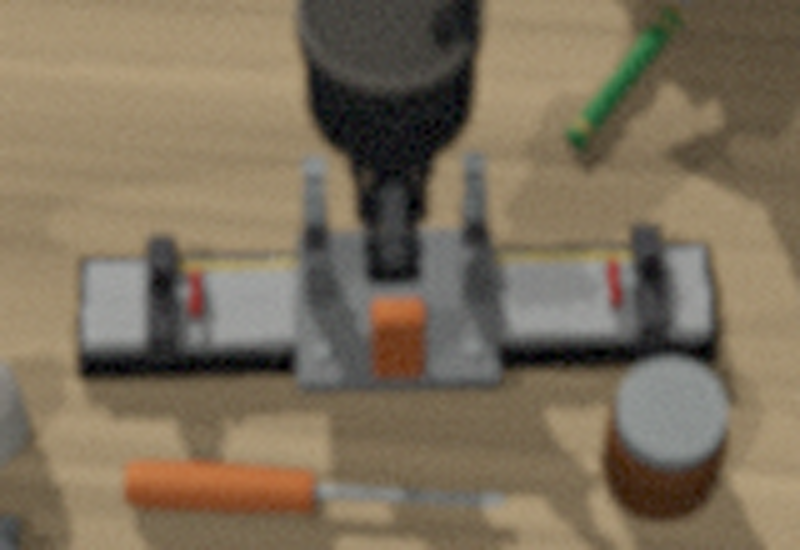

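Emit:
{"api": "jog_arm", "payload": {
  "dp": [
    [0.16,0.12,0.7],
    [0.16,0.12,1.7],
    [0.16,0.12,2.7],
    [0.16,0.12,3.5],
    [0.16,0.12,3.5]
  ],
  "angular": [
    [0,0,-0.07],
    [0,0,-0.07],
    [0,0,-0.07],
    [0,0,-0.07],
    [0,0,-0.07]
  ],
  "claw": [40,40,40,40,40]
}}

```text
t: 20.55
eef_pos: [0.6383, 0.0321, 0.0687]
tool_rot: [-0.002, 0.664, 0.748, -0.002]
contact_force: [-0.2, 0.2, -0.3]
gripper_width: 0.467
```

Emit:
{"api": "jog_arm", "payload": {
  "dp": [
    [0,0,0.3],
    [0,0,0.6],
    [0,0,0.9],
    [0,0,0.9],
    [0,0,0.9]
  ],
  "angular": [
    [0,0,0],
    [0,0,0],
    [0,0,0],
    [0,0,0],
    [0,0,0]
  ],
  "claw": [40,40,40,40,40]
}}

```text
t: 21.05
eef_pos: [0.6413, 0.0316, 0.0504]
tool_rot: [0.0, 0.664, 0.748, 0.0]
contact_force: [-0.2, -0.1, -0.1]
gripper_width: 0.465
```

```bash
python3 - <<'E'
from h import *
from station import *
goto((.6409,.0306,.045),6.8)
d={n:read_camera(n) for n in ['wrist','scene']}
cv2.imwrite('pics/z_w.png',d['wrist']['pixels'])
crop(d['scene']['pixels'],210,200,160,110,'pics/z_s.png')
E
```

```text
t 21.05 pos [0.6413 0.0316 0.0504] yaw 6.81 F [-0.2 -0.1 -0.1] w 0.465
dp [-0.04 -0.02  0.22] ang [ 0. -0.  0.]
```

View pics/z_w.png

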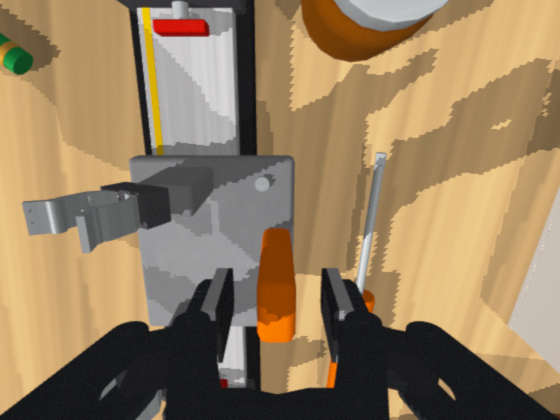

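View pics/z_s.png

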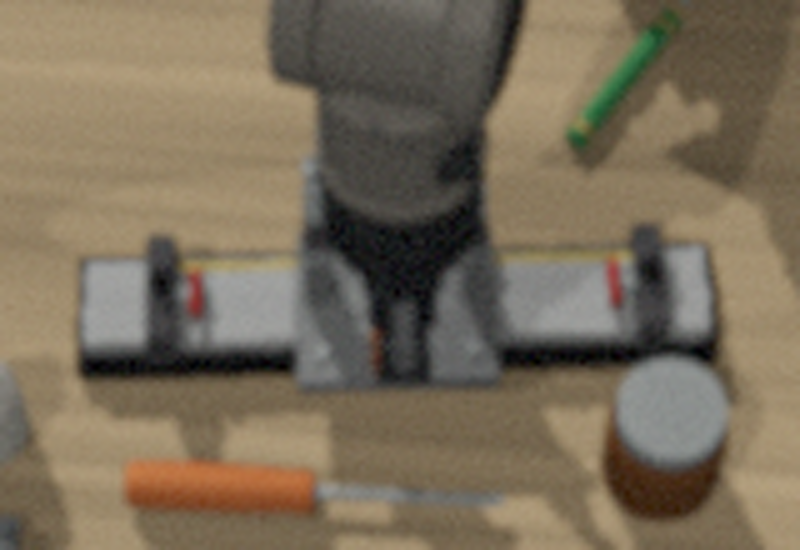

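Emit:
{"api": "jog_arm", "payload": {
  "dp": [
    [-0.1,-0.02,0.1],
    [-0.1,-0.02,0.1],
    [-0.1,-0.02,0.1],
    [-0.1,-0.02,0.1],
    [-0.1,-0.02,0.1]
  ],
  "angular": [
    [0,0,0],
    [0,0,0],
    [0,0,0],
    [0,0,0],
    [0,0,0]
  ],
  "claw": [40,30,20,5,5],
  "grip_force": 100
}}

```text
t: 21.65
eef_pos: [0.6414, 0.029, 0.0481]
tool_rot: [0.0, 0.664, 0.748, 0.0]
contact_force: [0.7, -0.8, 2.5]
gripper_width: 0.169
```

Emit:
{"api": "jog_arm", "payload": {
  "dp": [
    [0,0,0],
    [0,0,0],
    [0,0,0],
    [0,0,0],
    [0,0,0]
  ],
  "angular": [
    [0,0,0],
    [0,0,0],
    [0,0,0],
    [0,0,0],
    [0,0,0]
  ],
  "claw": [5,5,5,5,5]
}}

```text
t: 22.15
eef_pos: [0.6414, 0.029, 0.048]
tool_rot: [0.0, 0.664, 0.748, 0.0]
contact_force: [-0.5, -0.6, 4.5]
gripper_width: 0.168
```

```bash
python3 - <<'E'
from h import *
from station import *
goto((.6409,.0306,.045),6.8)
d={n:read_camera(n) for n in ['wrist','scene','top']}
pickle.dump(d,open('aa.pkl','wb'))
cv2.imwrite('pics/aa_w.png',d['wrist']['pixels'])
crop(d['scene']['pixels'],210,200,160,110,'pics/aa_s.png')
E
```

```text
t 22.15 pos [0.6414 0.029  0.048 ] yaw 6.81 F [-0.5 -0.6  4.5] w 0.168
dp [ 0.07 -0.01  0.12] ang [0.01 0.   0.  ]
```

View pics/aa_w.png

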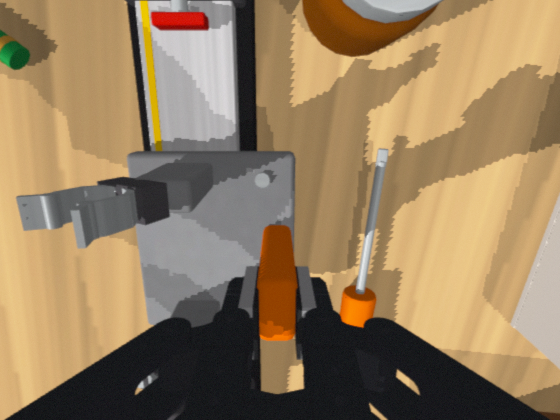

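View pics/aa_s.png

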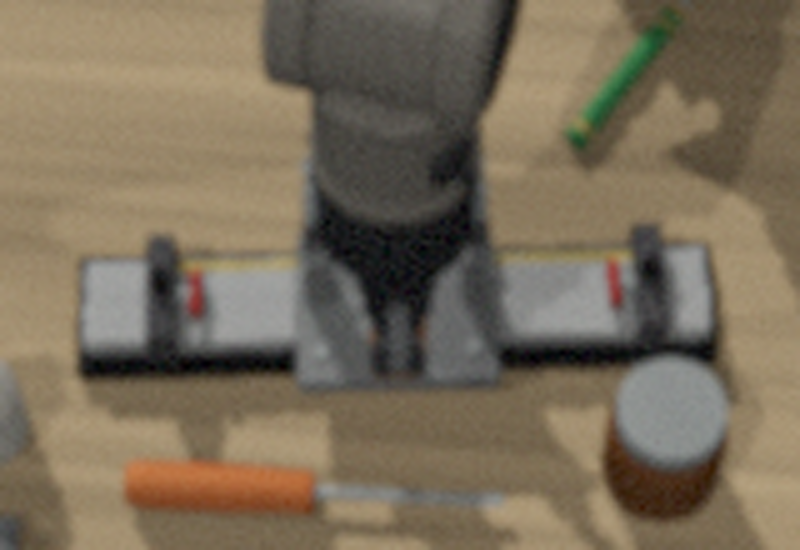

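Emit:
{"api": "jog_arm", "payload": {
  "dp": [
    [-0.1,0,0],
    [-0.25,0,0],
    [-0.4,0,0],
    [-0.55,0,0],
    [-0.7,0,0]
  ],
  "angular": [
    [0,0,0],
    [0,0,0],
    [0,0,0],
    [0,0,0],
    [0,0,0]
  ],
  "claw": [5,5,5,5,5]
}}

```text
t: 22.8
eef_pos: [0.6433, 0.0128, 0.0481]
tool_rot: [-0.0, 0.664, 0.748, 0.001]
contact_force: [-0.1, 2.6, 6.3]
gripper_width: 0.167
```

Emit:
{"api": "jog_arm", "payload": {
  "dp": [
    [-0.15,0,0],
    [-0.3,0,0],
    [-0.45,0,0],
    [-0.6,0,0],
    [-0.75,0,0]
  ],
  "angular": [
    [0,0,0],
    [0,0,0],
    [0,0,0],
    [0,0,0],
    [0,0,0]
  ],
  "claw": [5,5,5,5,5]
}}

```text
t: 23.3
eef_pos: [0.6455, -0.0057, 0.048]
tool_rot: [-0.0, 0.663, 0.748, 0.001]
contact_force: [-0.4, 1.0, 5.6]
gripper_width: 0.171
```

Emit:
{"api": "jog_arm", "payload": {
  "dp": [
    [-0.1,0,0],
    [-0.2,0,0],
    [-0.3,0,0],
    [-0.4,0,0],
    [-0.4,0,0]
  ],
  "angular": [
    [0,0,0],
    [0,0,0],
    [0,0,0],
    [0,0,0],
    [0,0,0]
  ],
  "claw": [5,5,5,5,5]
}}

```text
t: 23.8
eef_pos: [0.6467, -0.0164, 0.048]
tool_rot: [-0.0, 0.664, 0.748, 0.0]
contact_force: [-0.1, 1.2, 6.1]
gripper_width: 0.171
```

```bash
cat >> h.py <<'E'
YG=np.array([-np.sin(np.radians(6.8)),np.cos(np.radians(6.8)),0]); XG=np.array([YG[1],-YG[0],0])
P0=np.array([.6414,.029,.048])
def st():
    from station import get_obs
    o=get_obs(); d=o['eef_pos']-P0
    print('t %.2f s %.1f mm lat %.1f Fy %.1f Fx %.1f Fz %.1f w %.3f'%(o['t'],1e3*d@YG,1e3*d@XG,o['contact_force']@YG,o['contact_force']@XG,o['contact_force'][2],o['gripper_width']))
E
python3 - <<'E'
from h import *
from station import *
st()
d={n:read_camera(n) for n in ['wrist','scene']}
cv2.imwrite('pics/ab_w.png',d['wrist']['pixels'])
crop(d['scene']['pixels'],210,200,160,110,'pics/ab_s.png')
E
```

```text
t 23.80 s -45.7 mm lat -0.1 Fy 1.2 Fx 0.0 Fz 6.1 w 0.171
```

View pics/ab_s.png

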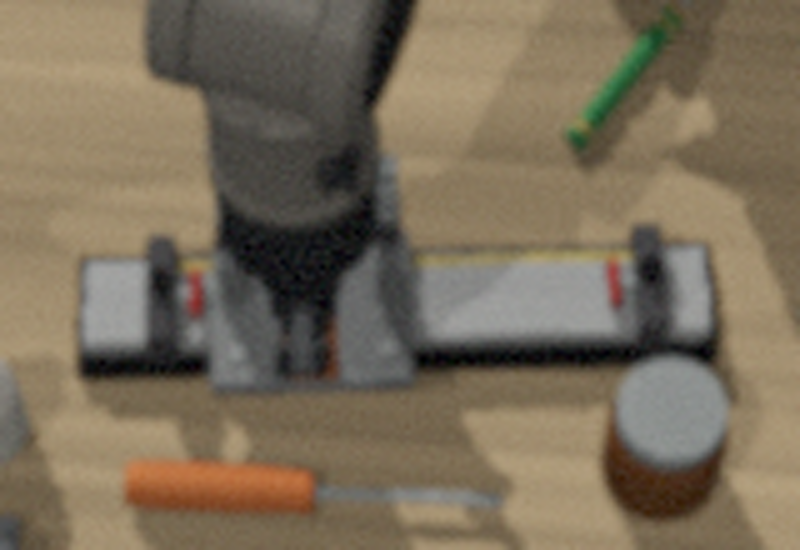

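View pics/ab_w.png

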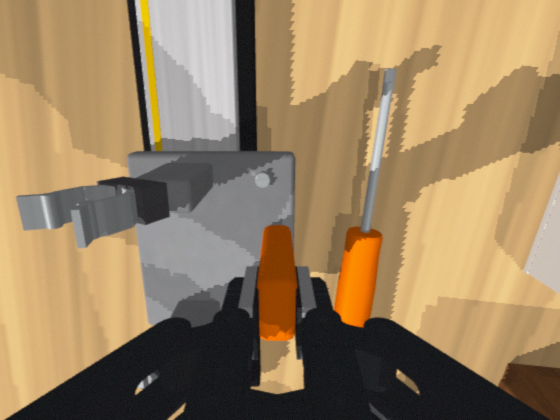

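Emit:
{"api": "jog_arm", "payload": {
  "dp": [
    [-0.05,0,0],
    [-0.1,0,0],
    [-0.15,0,0],
    [-0.2,0,0],
    [-0.25,0,0]
  ],
  "angular": [
    [0,0,0],
    [0,0,0],
    [0,0,0],
    [0,0,0],
    [0,0,0]
  ],
  "claw": [5,5,5,5,5]
}}

```text
t: 24.4
eef_pos: [0.6474, -0.0218, 0.048]
tool_rot: [-0.001, 0.664, 0.748, 0.001]
contact_force: [-0.4, 5.8, 7.1]
gripper_width: 0.164
```

```bash
python3 - <<'E'
from h import *
st()
E
```

```text
t 24.40 s -51.1 mm lat -0.1 Fy 5.8 Fx 0.3 Fz 7.1 w 0.164
```

Emit:
{"api": "jog_arm", "payload": {
  "dp": [
    [-0.04,0,0],
    [-0.08,0,0],
    [-0.08,0,0],
    [-0.08,0,0],
    [-0.08,0,0]
  ],
  "angular": [
    [0,0,0],
    [0,0,0],
    [0,0,0],
    [0,0,0],
    [0,0,0]
  ],
  "claw": [5,5,5,5,5]
}}

```text
t: 24.9
eef_pos: [0.6474, -0.0218, 0.048]
tool_rot: [-0.002, 0.663, 0.748, 0.001]
contact_force: [-2.5, 5.7, 9.1]
gripper_width: 0.171
```

```bash
python3 - <<'E'
from h import *
from station import *
st()
d=read_camera('scene')
crop(d['pixels'],220,235,80,45,'pics/ac_s.png')
E
```

```text
t 24.90 s -51.1 mm lat -0.1 Fy 5.9 Fx -1.8 Fz 9.1 w 0.171
```

View pics/ac_s.png

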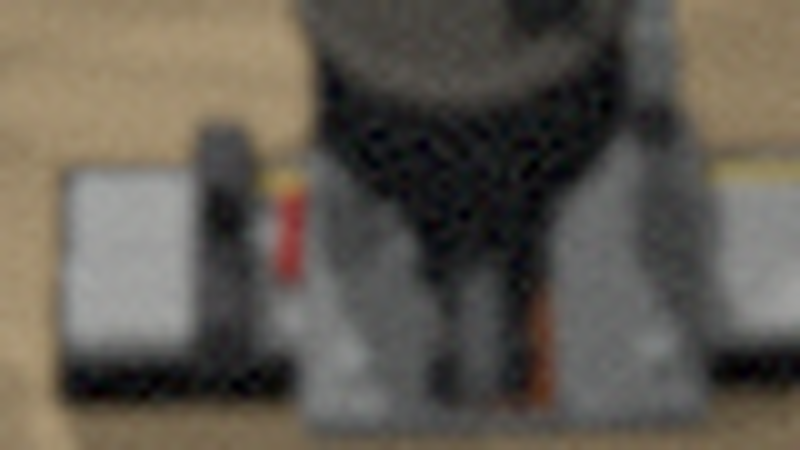

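Emit:
{"api": "jog_arm", "payload": {
  "dp": [
    [-0.04,0,0],
    [-0.08,0,0],
    [-0.12,0,0],
    [-0.12,0,0],
    [-0.12,0,0]
  ],
  "angular": [
    [0,0,0],
    [0,0,0],
    [0,0,0],
    [0,0,0],
    [0,0,0]
  ],
  "claw": [5,5,5,5,5]
}}

```text
t: 25.45
eef_pos: [0.6476, -0.0237, 0.048]
tool_rot: [-0.002, 0.663, 0.749, 0.001]
contact_force: [-2.6, 7.6, 10.0]
gripper_width: 0.167
```

```bash
python3 - <<'E'
from h import *
from station import *
st()
E
```

```text
t 25.45 s -53.1 mm lat -0.1 Fy 7.8 Fx -1.7 Fz 10.0 w 0.167
```

Emit:
{"api": "jog_arm", "payload": {
  "dp": [
    [-0.04,0,0],
    [-0.08,0,0],
    [-0.12,0,0],
    [-0.12,0,0],
    [-0.12,0,0]
  ],
  "angular": [
    [0,0,0],
    [0,0,0],
    [0,0,0],
    [0,0,0],
    [0,0,0]
  ],
  "claw": [5,5,5,5,5]
}}

```text
t: 25.95
eef_pos: [0.6478, -0.0257, 0.048]
tool_rot: [-0.003, 0.663, 0.749, 0.002]
contact_force: [-3.6, 10.6, 10.1]
gripper_width: 0.167
```

```bash
python3 - <<'E'
from h import *
from station import *
st()
d=read_camera('scene')
crop(d['pixels'],220,235,80,45,'pics/ad_s.png')
d=read_camera('wrist')
cv2.imwrite('pics/ad_w.png',d['pixels'])
E
```

```text
t 25.95 s -55.1 mm lat -0.1 Fy 11.0 Fx -2.3 Fz 10.1 w 0.167
```

View pics/ad_s.png

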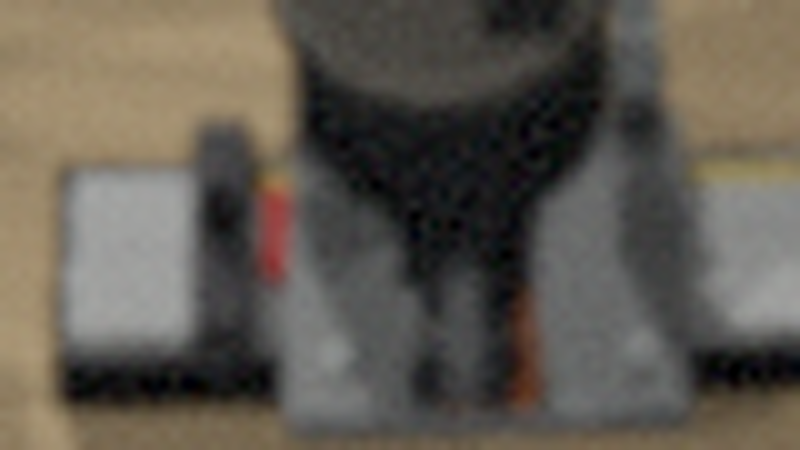

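View pics/ad_w.png

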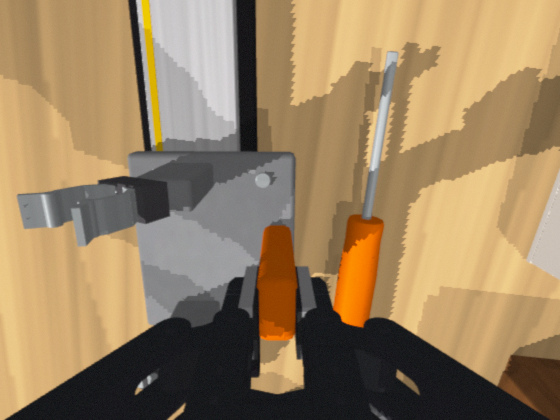

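Emit:
{"api": "jog_arm", "payload": {
  "dp": [
    [-0.03,0,0],
    [-0.06,0,0],
    [-0.06,0,0],
    [-0.06,0,0],
    [-0.06,0,0]
  ],
  "angular": [
    [0,0,0],
    [0,0,0],
    [0,0,0],
    [0,0,0],
    [0,0,0]
  ],
  "claw": [5,5,5,5,5]
}}

```text
t: 26.55
eef_pos: [0.6479, -0.0266, 0.048]
tool_rot: [-0.003, 0.663, 0.749, 0.002]
contact_force: [-4.6, 11.5, 10.7]
gripper_width: 0.171
```

```bash
python3 - <<'E'
from h import *
from station import *
st()
d=read_camera('scene')
crop(d['pixels'],220,235,80,45,'pics/ae_s.png')
m,b=blobs(d['pixels'],(0,110,80),(5,255,255),4); print([x for x in b if 230<x[0][0]<350 and 240<x[0][1]<275])
a=pickle.load(open('aa.pkl','rb'))['scene']
m,b=blobs(a['pixels'],(0,110,80),(5,255,255),4); print([x for x in b if 230<x[0][0]<350 and 240<x[0][1]<275])
q=[proj(d,np.array([.6068,-.0824,.0387])+YG*s)[0] for s in (0,-.006)]; print(q)
E
```

```text
t 26.55 s -56.0 mm lat -0.1 Fy 11.9 Fx -3.2 Fz 10.7 w 0.171
[([332.5, 256.3], [332, 253, 2, 8, 13]), ([246.3, 258.3], [245, 255, 3, 8, 18])]
[([332.5, 256.5], [332, 253, 2, 8, 12]), ([248.6, 258.6], [248, 255, 2, 8, 14])]
[array([248.99832398, 258.19045001]), array([246.77812859, 258.24268683])]
```

View pics/ae_s.png

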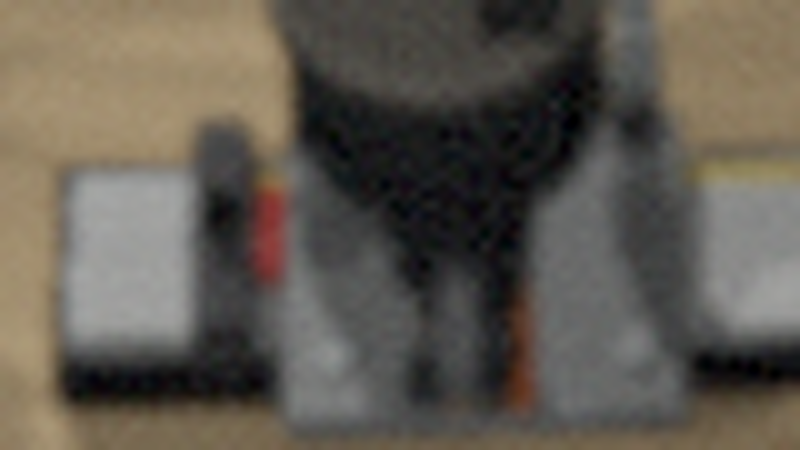

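Emit:
{"api": "jog_arm", "payload": {
  "dp": [
    [0.1,0,0],
    [0.25,0,0],
    [0.4,0,0],
    [0.55,0,0],
    [0.7,0,0]
  ],
  "angular": [
    [0,0,0],
    [0,0,0],
    [0,0,0],
    [0,0,0],
    [0,0,0]
  ],
  "claw": [5,5,5,5,5]
}}

```text
t: 27.1
eef_pos: [0.6466, -0.0157, 0.048]
tool_rot: [0.001, 0.664, 0.748, -0.0]
contact_force: [0.7, -2.2, 5.9]
gripper_width: 0.166
```

Emit:
{"api": "jog_arm", "payload": {
  "dp": [
    [0.15,0,0],
    [0.3,0,0],
    [0.45,0,0],
    [0.6,0,0],
    [0.75,0,0]
  ],
  "angular": [
    [0,0,0],
    [0,0,0],
    [0,0,0],
    [0,0,0],
    [0,0,0]
  ],
  "claw": [5,5,5,5,5]
}}

```text
t: 27.6
eef_pos: [0.6448, 0.0004, 0.0481]
tool_rot: [0.002, 0.665, 0.747, -0.001]
contact_force: [1.9, -6.5, 3.9]
gripper_width: 0.168
```

Emit:
{"api": "jog_arm", "payload": {
  "dp": [
    [0.15,0,0],
    [0.3,0,0],
    [0.45,0,0],
    [0.6,0,0],
    [0.75,0,0]
  ],
  "angular": [
    [0,0,0],
    [0,0,0],
    [0,0,0],
    [0,0,0],
    [0,0,0]
  ],
  "claw": [5,5,5,5,5]
}}

```text
t: 28.1
eef_pos: [0.6422, 0.022, 0.0481]
tool_rot: [0.0, 0.664, 0.748, 0.0]
contact_force: [0.6, -2.0, 4.8]
gripper_width: 0.168
```

```bash
python3 - <<'E'
from h import *
from station import *
st()
E
```

```text
t 28.10 s -7.1 mm lat -0.0 Fy -2.0 Fx 0.3 Fz 4.8 w 0.168
```

Emit:
{"api": "jog_arm", "payload": {
  "dp": [
    [0.15,0,0],
    [0.3,0,0],
    [0.45,0,0],
    [0.6,0,0],
    [0.75,0,0]
  ],
  "angular": [
    [0,0,0],
    [0,0,0],
    [0,0,0],
    [0,0,0],
    [0,0,0]
  ],
  "claw": [5,5,5,5,5]
}}

```text
t: 28.6
eef_pos: [0.64, 0.0403, 0.048]
tool_rot: [0.001, 0.664, 0.748, 0.0]
contact_force: [2.0, -6.2, 5.0]
gripper_width: 0.171
```

Emit:
{"api": "jog_arm", "payload": {
  "dp": [
    [0.15,0,0],
    [0.3,0,0],
    [0.45,0,0],
    [0.6,0,0],
    [0.75,0,0]
  ],
  "angular": [
    [0,0,0],
    [0,0,0],
    [0,0,0],
    [0,0,0],
    [0,0,0]
  ],
  "claw": [5,5,5,5,5]
}}

```text
t: 29.1
eef_pos: [0.6378, 0.0593, 0.0481]
tool_rot: [0.0, 0.664, 0.748, 0.0]
contact_force: [0.4, -1.9, 6.5]
gripper_width: 0.171
```

Emit:
{"api": "jog_arm", "payload": {
  "dp": [
    [0.12,0,0],
    [0.24,0,0],
    [0.36,0,0],
    [0.48,0,0],
    [0.6,0,0]
  ],
  "angular": [
    [0,0,0],
    [0,0,0],
    [0,0,0],
    [0,0,0],
    [0,0,0]
  ],
  "claw": [5,5,5,5,5]
}}

```text
t: 29.6
eef_pos: [0.6361, 0.0742, 0.0481]
tool_rot: [0.0, 0.664, 0.748, 0.0]
contact_force: [1.6, -1.8, 6.7]
gripper_width: 0.166
```

```bash
python3 - <<'E'
from h import *
from station import *
st()
d={n:read_camera(n) for n in ['wrist','scene']}
cv2.imwrite('pics/af_w.png',d['wrist']['pixels'])
crop(d['scene']['pixels'],270,225,100,75,'pics/af_s.png')
E
```

```text
t 29.60 s 45.5 mm lat 0.1 Fy -1.9 Fx 1.4 Fz 6.7 w 0.166
```

View pics/af_s.png

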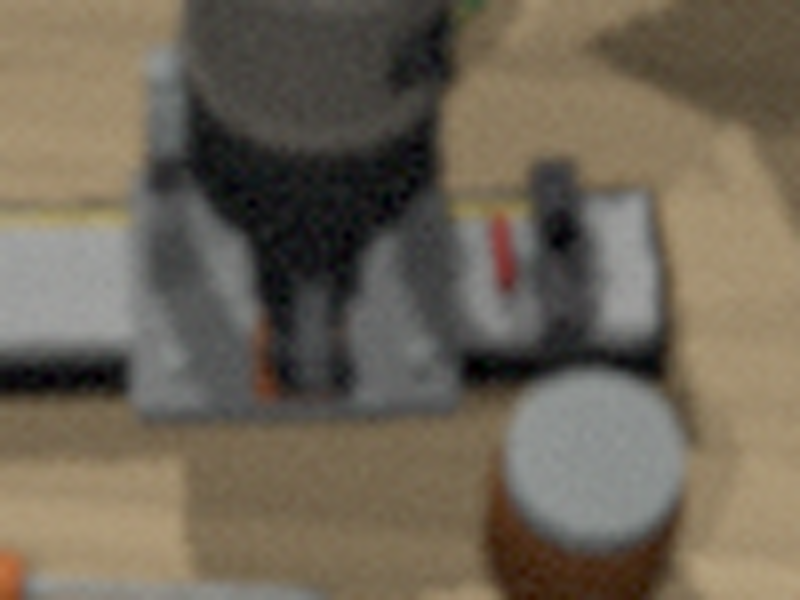

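View pics/af_w.png

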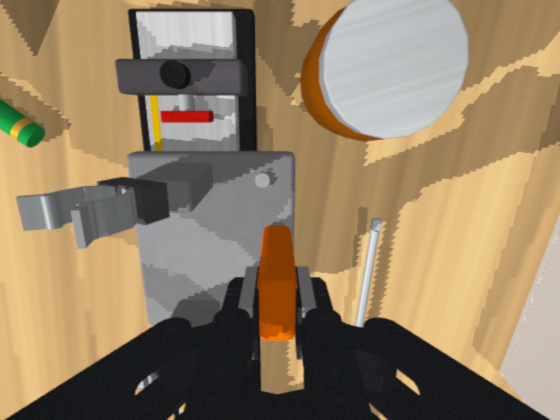

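Emit:
{"api": "jog_arm", "payload": {
  "dp": [
    [0.1,0,0],
    [0.2,0,0],
    [0.3,0,0],
    [0.4,0,0],
    [0.5,0,0]
  ],
  "angular": [
    [0,0,0],
    [0,0,0],
    [0,0,0],
    [0,0,0],
    [0,0,0]
  ],
  "claw": [5,5,5,5,5]
}}

```text
t: 30.2
eef_pos: [0.6345, 0.0866, 0.048]
tool_rot: [0.0, 0.664, 0.748, 0.0]
contact_force: [0.7, -1.8, 6.4]
gripper_width: 0.165
```

Emit:
{"api": "jog_arm", "payload": {
  "dp": [
    [0.04,0,0],
    [0.08,0,0],
    [0.12,0,0],
    [0.16,0,0],
    [0.16,0,0]
  ],
  "angular": [
    [0,0,0],
    [0,0,0],
    [0,0,0],
    [0,0,0],
    [0,0,0]
  ],
  "claw": [5,5,5,5,5]
}}

```text
t: 30.7
eef_pos: [0.6342, 0.0897, 0.048]
tool_rot: [0.001, 0.664, 0.748, -0.0]
contact_force: [0.4, -3.8, 6.1]
gripper_width: 0.168
```

```bash
python3 - <<'E'
from h import *
from station import *
st()
d={n:read_camera(n) for n in ['wrist']}
crop(d['wrist']['pixels'],100,40,200,140,'pics/ag_w.png')
E
```

```text
t 30.70 s 61.2 mm lat 0.0 Fy -3.8 Fx -0.1 Fz 6.1 w 0.168
```

View pics/ag_w.png

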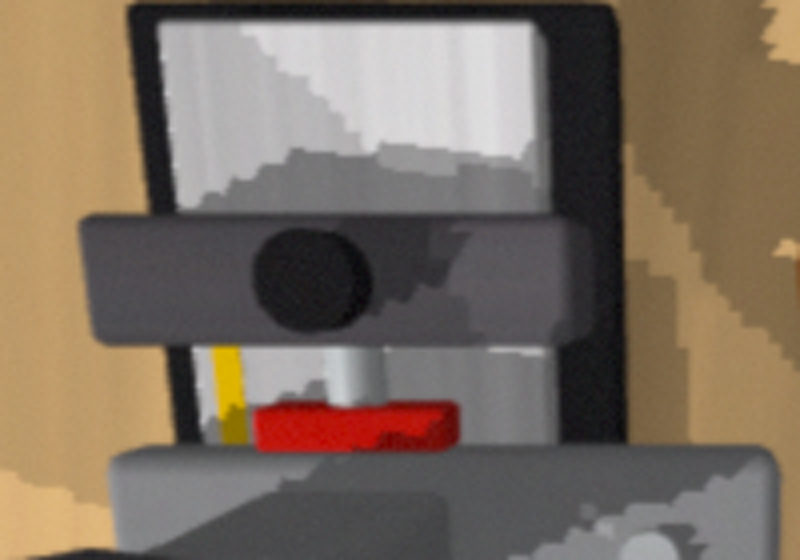

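Emit:
{"api": "jog_arm", "payload": {
  "dp": [
    [0.05,0,0],
    [0.1,0,0],
    [0.15,0,0],
    [0.2,0,0],
    [0.2,0,0]
  ],
  "angular": [
    [0,0,0],
    [0,0,0],
    [0,0,0],
    [0,0,0],
    [0,0,0]
  ],
  "claw": [5,5,5,5,5]
}}

```text
t: 31.25
eef_pos: [0.6339, 0.092, 0.048]
tool_rot: [0.002, 0.665, 0.747, -0.001]
contact_force: [1.7, -8.7, 4.5]
gripper_width: 0.168
```

```bash
python3 - <<'E'
from h import *
from station import *
st()
d={n:read_camera(n) for n in ['wrist']}
crop(d['wrist']['pixels'],100,40,200,140,'pics/ah_w.png')
E
```

```text
t 31.25 s 63.5 mm lat -0.0 Fy -8.9 Fx 0.6 Fz 4.5 w 0.168
```

View pics/ah_w.png

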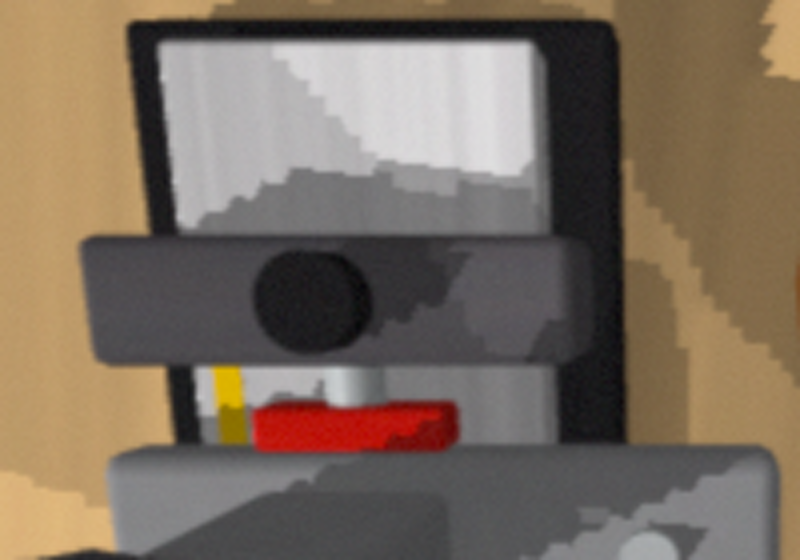

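Emit:
{"api": "jog_arm", "payload": {
  "dp": [
    [0.04,0,0],
    [0.08,0,0],
    [0.12,0,0],
    [0.16,0,0],
    [0.16,0,0]
  ],
  "angular": [
    [0,0,0],
    [0,0,0],
    [0,0,0],
    [0,0,0],
    [0,0,0]
  ],
  "claw": [5,5,5,5,5]
}}

```text
t: 31.8
eef_pos: [0.6336, 0.0946, 0.0481]
tool_rot: [0.002, 0.665, 0.747, -0.001]
contact_force: [3.5, -10.8, 3.9]
gripper_width: 0.168
```

```bash
python3 - <<'E'
from h import *
from station import *
st()
d={n:read_camera(n) for n in ['wrist']}
crop(d['wrist']['pixels'],100,40,200,140,'pics/ai_w.png')
E
```

```text
t 31.80 s 66.1 mm lat 0.0 Fy -11.2 Fx 2.2 Fz 3.9 w 0.168
```

View pics/ai_w.png

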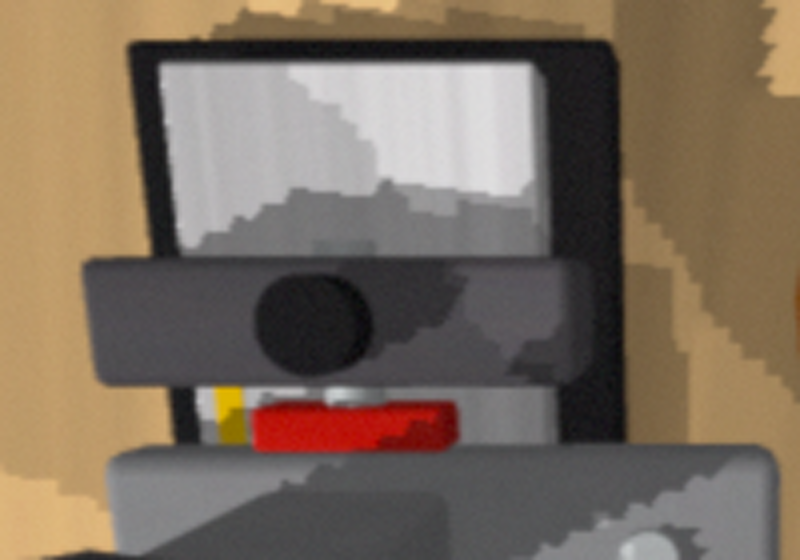

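Emit:
{"api": "jog_arm", "payload": {
  "dp": [
    [0,0,0],
    [-0.1,0,0],
    [-0.2,0,0],
    [-0.3,0,0],
    [-0.4,0,0]
  ],
  "angular": [
    [0,0,0],
    [0,0,0],
    [0,0,0],
    [0,0,0],
    [0,0,0]
  ],
  "claw": [5,5,5,5,5]
}}

```text
t: 32.35
eef_pos: [0.6342, 0.0896, 0.048]
tool_rot: [0.0, 0.664, 0.748, 0.0]
contact_force: [0.7, 2.7, 7.1]
gripper_width: 0.17
```

Emit:
{"api": "jog_arm", "payload": {
  "dp": [
    [0,0,0],
    [0,0,0],
    [0,0,0],
    [0,0,0],
    [0,0,0]
  ],
  "angular": [
    [0,0,0],
    [0,0,0],
    [0,0,0],
    [0,0,0],
    [0,0,0]
  ],
  "claw": [5,5,5,5,5]
}}

```text
t: 32.85
eef_pos: [0.6342, 0.0896, 0.048]
tool_rot: [0.0, 0.664, 0.748, 0.0]
contact_force: [1.4, -1.8, 5.6]
gripper_width: 0.167
```

```bash
python3 - <<'E'
from h import *
from station import *
st()
d={n:read_camera(n) for n in ['wrist']}
crop(d['wrist']['pixels'],100,40,200,140,'pics/aj_w.png')
E
```

```text
t 32.85 s 61.0 mm lat 0.0 Fy -1.9 Fx 1.2 Fz 5.6 w 0.167
```

View pics/aj_w.png

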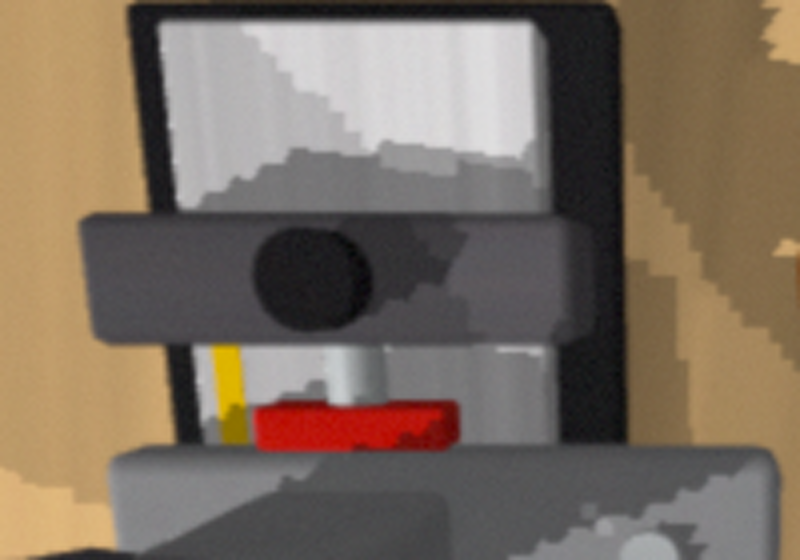

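Emit:
{"api": "jog_arm", "payload": {
  "dp": [
    [0,0,0],
    [0,0,0],
    [0,0,0],
    [0,0,0],
    [0,0,0]
  ],
  "angular": [
    [0,0,0],
    [0,0,0],
    [0,0,0],
    [0,0,0],
    [0,0,0]
  ],
  "claw": [16,20,26,34,34]
}}

```text
t: 33.4
eef_pos: [0.6333, 0.0899, 0.0474]
tool_rot: [-0.0, 0.664, 0.748, -0.0]
contact_force: [-0.1, 0.5, -0.6]
gripper_width: 0.395
```

Emit:
{"api": "jog_arm", "payload": {
  "dp": [
    [0,0,-0.2],
    [0,0,-0.6],
    [0,0,-1.2],
    [0,0,-2],
    [0,0,-3]
  ],
  "angular": [
    [0,0,0],
    [0,0,0],
    [0,0,0],
    [0,0,0],
    [0,0,0]
  ],
  "claw": [34,34,34,34,34]
}}

```text
t: 33.9
eef_pos: [0.6336, 0.0896, 0.1242]
tool_rot: [-0.0, 0.664, 0.748, -0.0]
contact_force: [-0.0, -0.2, -0.6]
gripper_width: 0.4
```

Emit:
{"api": "jog_arm", "payload": {
  "dp": [
    [0,0,-1],
    [0,0,-2],
    [0,-1,-3],
    [0,-2,-3.5],
    [0,-3,-3.5]
  ],
  "angular": [
    [0,0,0],
    [0,0,0],
    [0,0,0],
    [0,0,0],
    [0,0,0]
  ],
  "claw": [34,34,34,34,34]
}}

```text
t: 34.4
eef_pos: [0.5602, 0.0803, 0.2137]
tool_rot: [0.001, 0.664, 0.748, 0.002]
contact_force: [-0.2, 0.2, -0.2]
gripper_width: 0.399
```

```bash
python3 - <<'E'
from h import *
from station import *
st()
d={n:read_camera(n) for n in ['wrist','scene','top']}
cv2.imwrite('pics/ak_w.png',d['wrist']['pixels'])
crop(d['scene']['pixels'],120,160,260,160,'pics/ak_s.png')
for n in ['scene']:
  a=pickle.load(open('a.pkl','rb'))[n]
  for im in (a,d[n]):
    m,b=blobs(im['pixels'],(3,170,120),(14,255,255),15); print(b)
    m,b=blobs(im['pixels'],(0,110,80),(5,255,255),4); print([x for x in b if 195<x[0][0]<350 and 240<x[0][1]<280])
E
```

```text
t 34.40 s 60.6 mm lat -74.5 Fy 0.2 Fx -0.2 Fz -0.2 w 0.399
[([289.4, 263.3], [285, 261, 9, 5, 33]), ([255.0, 298.1], [236, 294, 36, 8, 156])]
[([332.5, 256.8], [332, 253, 2, 8, 11]), ([248.6, 258.5], [248, 255, 2, 8, 13]), ([202.8, 274.2], [199, 270, 8, 9, 48])]
[([313.1, 262.5], [309, 260, 9, 5, 35]), ([254.1, 298.3], [236, 294, 36, 8, 159])]
[([332.1, 256.0], [331, 252, 3, 9, 11]), ([248.5, 258.8], [248, 255, 2, 8, 13]), ([202.7, 274.0], [199, 270, 8, 9, 49])]
```

View pics/ak_s.png

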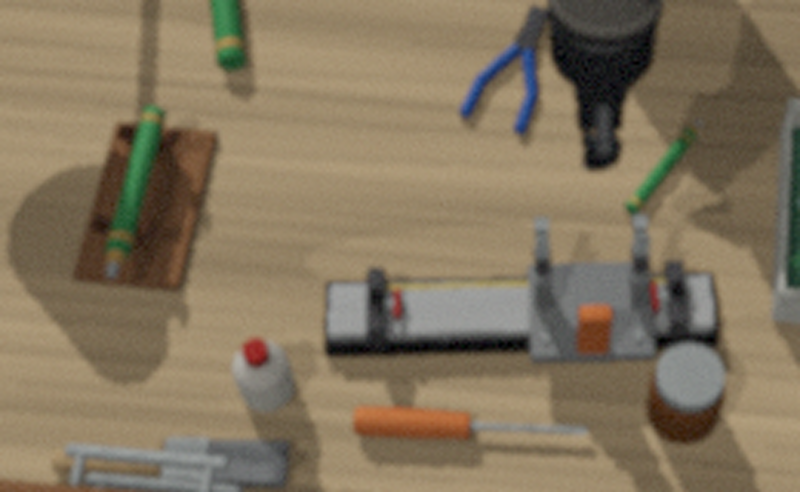

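View pics/ak_w.png

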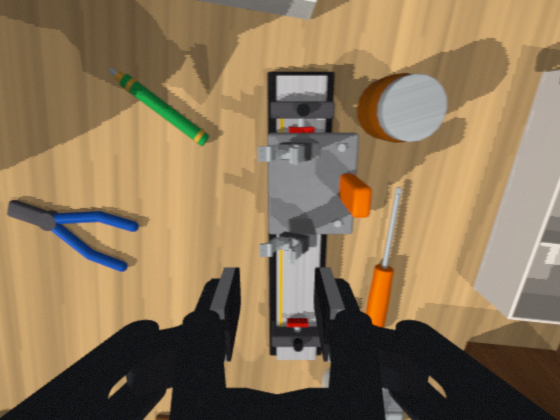

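Emit:
{"api": "jog_arm", "payload": {
  "dp": [
    [0,0,0],
    [0,0,0],
    [0,0,0],
    [0,0,0],
    [0,0,0]
  ],
  "angular": [
    [0,0,0],
    [0,0,0],
    [0,0,0],
    [0,0,0],
    [0,0,0]
  ],
  "claw": [34,34,34,34,34]
}}

```text
t: 35.05
eef_pos: [0.5595, 0.0806, 0.21]
tool_rot: [0.0, 0.664, 0.748, -0.0]
contact_force: [-0.5, -0.0, -0.4]
gripper_width: 0.399
```

```bash
python3 -c "
from station import *
print(hand_in())"
```

```text
the job is handed in; nothing more can be done
None
```

The job is finished and handed in at about 35 s of the 72 s allowed; `hand_in()` reported no verdict, so what follows comes from my own checks.

**Cutter:** I chose the 150 mm cutter in the clips over the 105 mm and 223 mm ones lying on the bench. I pulled it out along the 30° line and lowered it, still gripped, into both notches of the rest. After release the pictures put its middle at about (0.513, -0.333), against a rest centre of about (0.512, -0.334). It lies along the notches to within about 2°.

**Right stroke:** The buffer met the carriage at about -51 mm. I pressed it in 5–6 mm: the force gave 5.4 mm and the picture 6.2 mm.

**Left stroke:** The buffer met the carriage at about +61 mm. I pressed it in 5–6 mm, then eased back to unload it before letting go, so the spring could not throw the carriage.

**Last pictures:** The carriage stands at about +61 mm and is let go, with the cutter in both notches. The bottle and screwdriver are within a pixel of their first positions. The jar I compared only by eye, and it looks unmoved. The arm is clear of everything.

**What disagreed:**
- **Tool point:** In the pictures the fingertips sit about 40 mm behind the reported tool point. My first close on the cutter therefore shut in air above the barrel. It touched nothing, and I worked out the offset from the pictures and gripped lower.
- **Gripper width:** The gripper read about 20 mm on the 22 mm barrel and 14 mm on the 16 mm fin, which I put down to the pads squeezing.

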